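# Close the sample pot with its swing-bar screw clamp

## Task

Close the sample pot: put the loose steel cover on it with its spigot down in the pot's mouth, and swing the clamp bar over it until the bar meets its stop. Then turn the black knob clockwise until the screw's foot just touches the cover, and from that touch tighten it one quarter turn more, no further, to squeeze the gasket; do not knock over or shift the vials, the jar and the brass weight beside it.

Things in the scene. Friction and masses are not known exactly. Their poses are not given: they have to be found in the camera images.
- fixture: fixed closing fixture: aluminium base plate 110 (x) x 215 (y) x 12 mm, origin under its centre on the bench. The steel pot (76 mm across, bore 51 mm) stands upright in a collar at its centre. Two posts stand on its y axis: the pivot post at y = +80 mm (top 127 mm above the bench) and the stop post with a round head at y = -80 mm (top 125 mm). A brass gas nipple of the pot points to +x
- pot_axis (a point): point on the pot's vertical axis (fixed to the fixture), 57 mm above the bench. A soft black rubber gasket ring (69 mm outside, 54 mm inside, 5 mm proud of the pot's rim) lies on the pot's rim; its top is 57 to 59 mm above the bench, because the pot is set higher or lower in its collar from one time to the next. The gasket is springy
- cover: loose steel cover, 250 g, turned, told by its round central boss; its origin is the centre of that boss, half-way up it; z up. Boss 40 mm across, 16 mm high, to grip by; below it a flange 72 mm across, 8 mm thick (from 8 to 16 mm below the origin), below that a spigot 46 mm across, 12 mm long with a chamfered end (to 28 mm below the origin) that goes 2.5 mm slack all round into the pot's mouth. At the start it stands on its spigot on the bench, origin 28 mm above the bench
- swing_bar (a joint): angle of the steel clamp bar about the vertical pivot post, rad: 0 = over the pot, against its stop (hook round the stop post), growing as it swings open, clockwise from above, towards the fixture's -x side (at pi/2 it points along the fixture's -x). Stiff hinge, about 0.4 N m of friction, stays where it is left
- pivot (a point): centre of the swing bar's eye on the pivot post's axis, 104 mm above the bench, at mid-thickness of the bar (16 mm thick, 26 mm wide); turns with the bar, whose length runs along this point's -y
- bar_tip (a point): hooked free end of the swing bar, 177 mm from the pivot's axis, mid-thickness
- knob (a joint): angle of the clamp screw's knob in the bar, rad: grows when it is turned clockwise from above, which lowers the screw 8 mm per full turn (1.27 mm per rad); about 0.05 N m of friction when the foot is free, then about 0.07 to 0.13 N m more for every rad past the touch, as the foot rubs on the cover under the gasket's push. It stays where it is left. From the start it needs between about 0.15 and 0.5 of a turn until the foot touches the cover
- knob_grip (a point): centre of the black T-shaped knob's bar on top of the screw, whose axis is vertical and 80 mm from the pivot's axis (on the pot's axis when the bar is closed). The bar is 56 mm long along this point's x, 14 mm thick along its y (grip across this), 28 mm high, its top 14 mm above the point; a round hub 28 mm across lies from 12 to 20 mm below the point; point 152 mm above the bench with the knob at 0
- vial_1: bystander: glass vial with black cap, 27 mm across, 56 mm high, origin under it; leave alone
- vial_2: bystander: a second such vial; leave alone
- jar_3: bystander: white jar with green lid, 52 mm across, 67 mm high, origin under it; leave alone
- weight_100: bystander: small brass weight with a neck and knob, 25 mm across, 30 mm high, origin under it; leave alone

How it is judged:
On the way, in this order (a step that is already met when the one before it is completed fails the run):
1. the cover sits on the pot, spigot in the mouth, let go, the bar still open (horizontal distance between cover and pot_axis below 0.004 m and z of cover in the frame of fixture between 0.07 and 0.0785 m and angle between cover's own z axis and vertical below 0.05 rad and value of joint swing_bar above 0.9 rad), for 0.2 s.
2. the bar is swung over the cover against its stop (value of joint swing_bar below 0.05 rad), for 0.1 s.
3. the foot touches the cover (contact force between cover and fixture above 1 N), for 0.05 s.
At the end, for the whole second after the job is handed in: The cover sits level on the pot (within 4 mm of its axis, spigot in the mouth), the bar is against its stop (below 0.05 rad), the foot has been screwed from first touch on by a quarter turn (0.16 to 0.34 turn, foot force 12.8 to 29 N), and nothing moves (horizontal distance between cover and pot_axis below 0.004 m and z of cover in the frame of fixture between 0.067 and 0.0785 m and angle between cover's own z axis and vertical below 0.05 rad and value of joint swing_bar below 0.05 rad and contact force between cover and fixture between 12.8 and 29 N and velocity of joint knob between -0.05 and 0.05 rad/s).
It fails at once if the screw is over-tightened (about 0.42 turn past the touch) (value of joint swing_bar below 0.3 rad and contact force between cover and fixture above 36 N).
It fails at once if a bystander is shifted (distance of any of vial_1, vial_2, jar_3, weight_100 from where it was at the start of the episode above 0.02 m).
It also fails if it takes over 72 s, if anything falls off the work surface, if the arm or the gripper's body presses on something with over 40 N, if the wrist force passes 120 N, or if a joint passes its speed limit or range.

## Robot

A 7-joint arm with a two-finger parallel gripper is mounted at the origin on a cart in front of the work surface, level with it; the furniture and walls round the work are solid. World frame = base frame: x ahead of the robot, y to its left, z up, the work surface at z = 0. Lengths are in m, angles in rad, forces in N, time in s.
With the tool pointing down it reaches from about 0.35 to 0.9 m from the base axis. Payload 8.1 kg.
Tool frame: the origin (TCP) lies at the very end of the fingers, on their centre line; the grasp point (between the pads) lies 19 mm behind it (robot.pinch_z is the distance from the TCP to the grasp point, in m); y points along the fingers, x is the direction in which the jaws open and shut, and the axes are right-handed (so a half turn about y gives the same grasp; the last joint's range is limited). The gripper opens to 92 mm and grips with 3 to 60 N. Pads are 19 mm wide; open, the fingers measure 130 mm over their backs; the gripper's body (75 mm by 190 mm) begins 47 mm behind the grasp point.
Start: joints at [1.001, 0.434, 0.025, 1.573, -0.012, 1.134, -0.075], TCP at [0.281, -0.558, 0.227] pointing down, gripper open.
Joint ranges: [-2.62, 2.62], [-0.44, 2.09], [-1.27, 1.32], [0.08, 2.57], [-1.32, 4.46], [0.12, 2], [-2.74, 2.74]. Speed limits (rad/s): [2.22, 2.22, 3.01, 3.01, 3.14, 3.14, 3.14].

## Interface

Orientations are given as a unit quaternion [x, y, z, w].
In Python, from rig import robot, cams gives the robot as it stands. The module is installed in compiled form; this text tells all that it offers.
- The arm moves only by the tool carry_out, never from a script. Its argument "deltas" is a list of rows, each a list of 3 entries, a list of its own where there are three numbers: the shift along the world's x, y, z each as a share of 0.25 m, from -1 to 1, then the turn about the world's z as a share of 90 degrees, from -1 to 1, then the opening, from -1 (shut) to 1 (fully open), so that 0 is half open. A call has 1 to 12 rows; each row is the pose to reach, as a shift and turn from the pose commanded when the call began; what a row does not reach only later rows make up. A row lasts 1/8 s, in which the tool goes at most 62.5 mm and 10.7 degrees, less where a joint would pass 70% of its speed; a pose out of reach is approached as far as the arm can. A call with a number of a shift or a turn outside -1 to 1 is refused whole. A call with a gripper value outside its range is refused whole. The fingers move at their own pace and stop on an object; "squeeze" is the grip in N (left out, the last holds). Time passes only in rows, so rows that repeat a pose let the fingers close. It gives the time, the measured TCP pose, the force and the opening at its end, in the units of the state.
- robot.get_state(): the state, without advancing time (a new reading comes with each control period).
- cams.capture(name): name is "scene" or "top" or "wrist"; returns (picture, depth): 480x640x3 uint8, red, green, blue; 480x640 float32, m along the optical axis (not along the pixel's ray), 0 where there is no reading.
- cams.camera_params(name): a dict with "fx", "fy", "cx", "cy" (pixels), "k1" (the pictures are not rectified: a ray, as slopes to the right and down, at radius r is drawn at 1 + k1 r^2 times it, then the intrinsics apply), "rvec" (rotation vector, rad) and "tvec" (3), from world to camera coordinates, as OpenCV has them. Camera axes: x right, y down, z forward; pixel columns grow to the right and rows downward; lengths in m; the calibration is good to about 2 mm. A picture is of the moment at which its call begins: read the wrist's pose just before it. camera_params takes no time and is no camera call; for the wrist camera it gives the pose at the moment of the call.
- robot.job_done(): hands the job in, once; it reports no verdict.
The state is a dict: "clock": time; "joint_pos": joint angles; "joint_velocities": joint speeds; "joint_efforts": joint torques, N m; "eef_pos": TCP position; "ee_rot": TCP orientation; "contact_force": force on the tool from outside, world axes, zero at the start; "moment": the same for the moment, N m; "finger_gap": finger opening in m.
Only numpy, scipy, OpenCV 4.12 (cv2) and the standard library are available. Lean on these libraries where they do the work, as an engineer would, in place of code of your own. Each camera call takes 0.05 s, during which the arm holds its last target.

## Working session

There is one attempt and no reset: what is moved stays moved. The work goes in short steps, Python scripts to look and compute and a tool call to move; the robot and the scene stay as the last step left them, time stands still between calls to the robot, and variables do not carry over. Pictures are saved under pics/ and viewed, and the job is handed in when it is done.

Besides the shell and the picture viewer there is one more tool, called after "Request:" by a JSON object that holds its "fn" and its "kwargs". carry_out: Moves the arm, as the interface text tells. Shift numbers are shares of 0.25 m and turn numbers shares of 90 degrees, none past 1 either way. Its arguments: {"type":"object","properties":{"deltas":{"type":"array","items":{"type":"array"}},"squeeze":{"type":"number"}},"required":["deltas"]}

```bash
ls; mkdir -p pics; cat > h.py <<'E'
import numpy as np, cv2
from rig import robot, cams
def P(n):
    p=cams.camera_params(n); K=np.array([[p['fx'],0,p['cx']],[0,p['fy'],p['cy']],[0,0,1.]])
    R=cv2.Rodrigues(np.array(p['rvec'],float))[0]; t=np.array(p['tvec'],float).ravel()
    return p,K,R,t
def ray(n,u,v,prm=None):
    p,K,R,t=prm or P(n)
    x=(u-p['cx'])/p['fx']; y=(v-p['cy'])/p['fy']; rd=np.hypot(x,y); r=rd
    for _ in range(30): r=rd/(1+p['k1']*r*r)
    s=r/rd if rd>1e-9 else 1
    return -R.T@t, R.T@np.array([x*s,y*s,1.0])
def onz(n,u,v,z,prm=None):
    c,d=ray(n,u,v,prm); return c+d*(z-c[2])/d[2]
def depthpt(n,u,v,D,prm=None):
    c,d=ray(n,u,v,prm); return c+d*D
def cloud(n,D,prm):
    p,K,R,t=prm
    vv,uu=np.mgrid[0:480,0:640]
    x=(uu-p['cx'])/p['fx']; y=(vv-p['cy'])/p['fy']; rd=np.hypot(x,y); r=rd.copy()
    for _ in range(30): r=rd/(1+p['k1']*r*r)
    s=np.where(rd>1e-9,r/np.maximum(rd,1e-9),1)
    pc=np.stack([x*s*D,y*s*D,D],-1)
    return (pc-t)@R
def proj(n,X,prm=None):
    p,K,R,t=prm or P(n)
    q=R@np.array(X)+t; x,y=q[0]/q[2],q[1]/q[2]; f=1+p['k1']*(x*x+y*y)
    return p['fx']*x*f+p['cx'],p['fy']*y*f+p['cy']
E
python3 - <<'E'
from h import *
print(robot.get_state(), robot.pinch_z)
for n in ['scene','top','wrist']:
    prm=P(n); im,D=cams.capture(n)
    cv2.imwrite(f'pics/{n}0.png',im[...,::-1]); np.savez(f'{n}0.npz',im=im,D=D)
    print(n,prm[0],-prm[2].T@prm[3])
E
```

```text
pics
{'clock': 0.0, 'joint_pos': array([ 1.00142373,  0.43522769,  0.02497281,  1.57411308, -0.01161165,
        1.13399245, -0.07509792]), 'joint_velocities': array([-0.00053115, -0.00020496, -0.00062094, -0.00114566, -0.00342918,
        0.00051512, -0.00048722]), 'joint_efforts': array([-1.44624348e-03, -6.67838645e+01,  9.84124951e-01, -3.14461184e+01,
       -6.06151507e-02,  4.27514885e-02,  1.15617440e-04]), 'eef_pos': array([ 0.28097163, -0.55770071,  0.22593586]), 'ee_rot': array([-0.60181303,  0.37133297, -0.37032604,  0.60232178]), 'contact_force': array([ 0.42010177,  0.12162155, -0.26305593]), 'moment': array([0.02189918, 0.00457252, 0.05763346]), 'finger_gap': 0.09155652443952017} 0.0188
scene {'fx': 523.500811410111, 'fy': 523.500811410111, 'cx': 311.9128526134455, 'cy': 240.47860414325692, 'k1': -0.012500102161528023, 'rvec': array([ 0.68078206, -2.43837482,  1.40669871]), 'tvec': array([0.48752405, 0.24509456, 0.77314534])} [0.15445072 0.72179231 0.59217025]
top {'fx': 433.5175787101142, 'fy': 433.5175787101142, 'cx': 318.6023143884295, 'cy': 237.2669550393304, 'k1': -0.048705194961734866, 'rvec': array([ 2.14505541, -2.18308292,  0.07012113]), 'tvec': array([0.00338109, 0.59095436, 0.90556716])} [ 0.50780941 -0.02893079  0.95424472]
wrist {'fx': 429.9379094511534, 'fy': 429.9379094511534, 'cx': 306.04769322292725, 'cy': 247.0644175404553, 'k1': -0.0545903239113096, 'rvec': array([-2.47541466,  1.52432639,  0.205087  ]), 'tvec': array([-0.62471923, -0.03365053,  0.38902503])} [ 0.34396191 -0.52628782  0.38400298]
```

View images.

View pics/scene0.png

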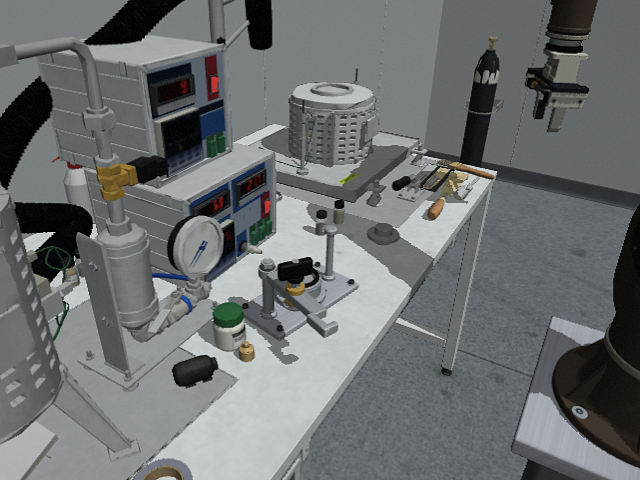

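View pics/top0.png

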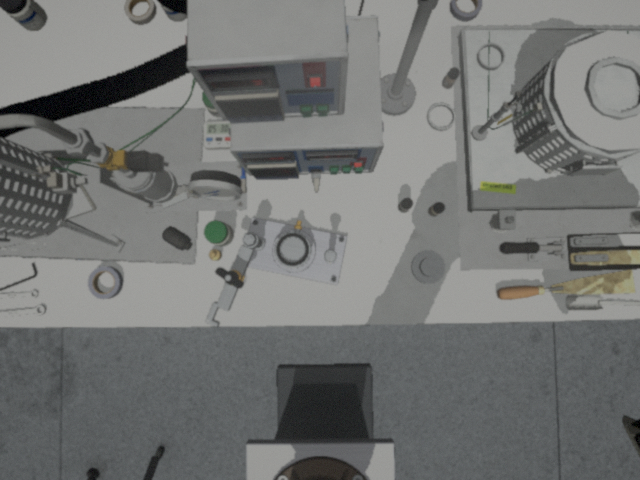

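View pics/wrist0.png

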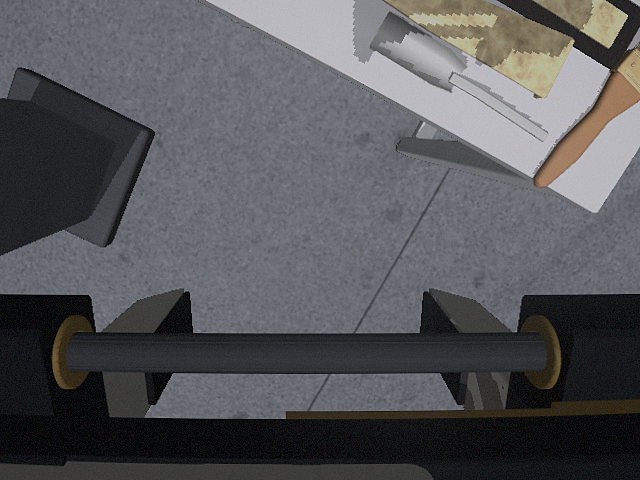

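```bash
python3 - <<'E'
from h import *
from scipy.spatial.transform import Rotation as Ro
print(Ro.from_quat([-0.60181303,  0.37133297, -0.37032604,  0.60232178]).as_matrix().round(3))
d=np.load('top0.npz'); im=d['im'];D=d['D']
cv2.imwrite('pics/topcrop.png',cv2.resize(im[195:330,195:460,::-1],None,fx=3,fy=3,interpolation=cv2.INTER_CUBIC))
prm=P('top'); C=cloud('top',D,prm)
for uv in [(293,250),(252,240),(331,256),(428,266),(405,204),(436,209),(215,233),(215,254),(230,278),(215,315),(320,240),(350,300)]:
    print(uv,C[uv[1],uv[0]].round(4))
d=np.load('scene0.npz')
cv2.imwrite('pics/scenecrop.png',cv2.resize(d['im'][190:370,170:410,::-1],None,fx=3,fy=3,interpolation=cv2.INTER_CUBIC))
E
```

```text
[[ 0.45  -0.001  0.893]
 [-0.893  0.001  0.45 ]
 [-0.002 -1.    -0.   ]]
(293, 250) [0.5631 0.0465 0.0495]
(252, 240) [0.5794 0.1197 0.1225]
(331, 256) [ 0.5456 -0.0325  0.1263]
(428, 266) [ 0.5249 -0.2369  0.0359]
(405, 204) [ 0.6539 -0.1885  0.0609]
(436, 209) [ 0.6424 -0.2528  0.0594]
(215, 233) [0.6001 0.2066 0.0681]
(215, 254) [0.559  0.2187 0.0219]
(230, 278) [0.5068 0.1521 0.1681]
(215, 315) [0.4348 0.197  0.1025]
(320, 240) [ 0.5859 -0.0097  0.0146]
(350, 300) [ 0.4547 -0.0726  0.0009]
```

View pics/topcrop.png

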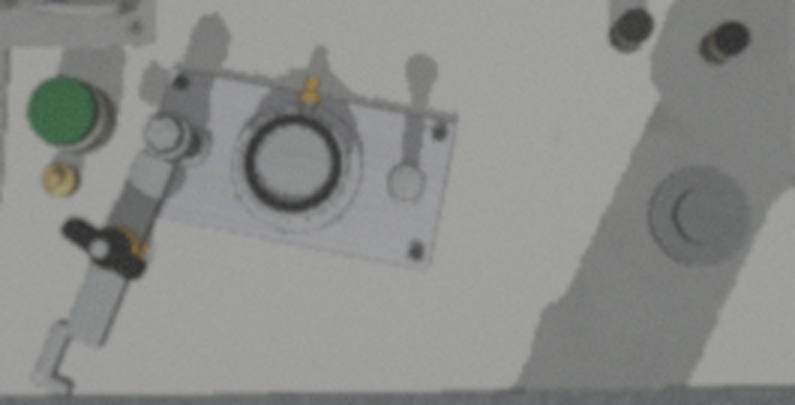

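View pics/scenecrop.png

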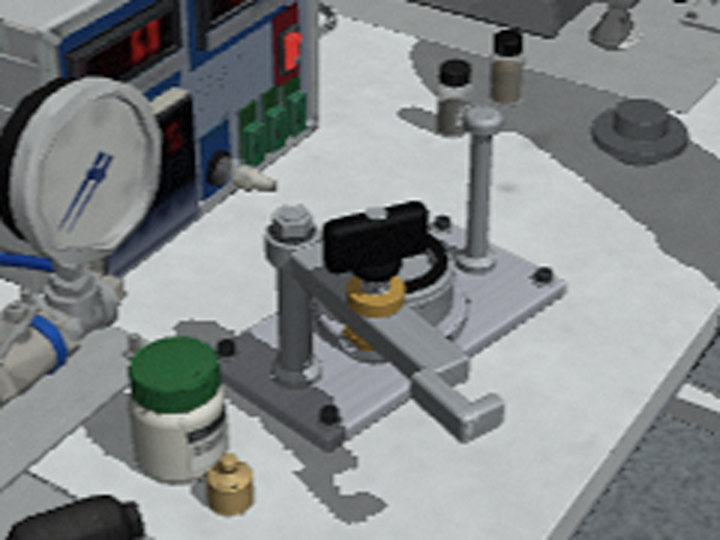

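```bash
python3 - <<'E'
from h import *
d=np.load('top0.npz'); im=d['im'];D=d['D'];prm=P('top'); C=cloud('top',D,prm)
def zone(name,lo,hi,ur,vr,zc):
    m=np.zeros(D.shape,bool); m[vr[0]:vr[1],ur[0]:ur[1]]=True
    m&=(C[...,2]>lo)&(C[...,2]<hi)&(D>0)
    v,u=np.nonzero(m)
    cnt,_=cv2.findContours(m.astype(np.uint8),0,1); c=max(cnt,key=cv2.contourArea)
    e=cv2.fitEllipse(c) if len(c)>5 else None
    p=onz('top',e[0][0],e[0][1],zc,prm) if e else None
    X=C[m]; print(name,len(u),'mean3d',X.mean(0).round(4),'ell',e,'onz',p, 'extent',np.ptp(X,axis=0).round(4))
    return m
zone('coverboss',.030,.042,(400,460),(240,300),.036)
zone('flange',.014,.042,(400,460),(240,300),.020)
zone('gasket+pot',.05,.065,(260,330),(220,285),.058)
zone('pivot',.115,.14,(235,270),(225,260),.127)
zone('stop',.115,.14,(320,345),(240,270),.125)
zone('knob',.145,.19,(205,250),(255,300),.166)
m=zone('bar',.095,.12,(200,260),(230,330),.112)
# dark gasket
g=cv2.cvtColor(im,cv2.COLOR_RGB2GRAY)
m=np.zeros(g.shape,np.uint8); m[225:280,265:325]=(g[225:280,265:325]<70)
cn,_=cv2.findContours(m,0,1); c=max(cn,key=cv2.contourArea); e=cv2.fitEllipse(c); print('gasket',e,onz('top',*e[0],.058,prm))
m=np.zeros(g.shape,np.uint8); m[255:300,205:250]=(g[255:300,205:250]<70)
cn,_=cv2.findContours(m,0,1); c=max(cn,key=cv2.contourArea); r=cv2.minAreaRect(c); print('knob',r,[onz('top',*q,.166,prm).round(4) for q in cv2.boxPoints(r)])
# fixture plate corners (crop coords/3 + 195)
for q in [(180,68),(457,115),(428,268)]:
    print('corner',onz('top',195+q[0]/3,195+q[1]/3,.012,prm).round(4))
for n,q,z in [('nip',(311,85),.05),('neckend',(40,380),.112),('hook',(72,388),.112),('barend',(90,345),.112)]:
    print(n,onz('top',195+q[0]/3,195+q[1]/3,z,prm).round(4))
E
```

```text
coverboss 293 mean3d [ 0.5232 -0.2402  0.0369] ell ((429.6954650878906, 266.7350769042969), (18.169492721557617, 18.862075805664062), 99.65123748779297) onz [ 0.5233184  -0.24043138  0.036     ] extent [0.038  0.0398 0.0109]
flange 892 mean3d [ 0.5232 -0.2391  0.0262] ell ((427.9563903808594, 266.929931640625), (32.44066619873047, 33.46450424194336), 111.68775939941406) onz [ 0.52324134 -0.24037079  0.02      ] extent [0.0689 0.0729 0.026 ]
gasket+pot 735 mean3d [0.5637 0.0475 0.0548] ell ((292.3539123535156, 249.55587768554688), (35.5474967956543, 35.79375076293945), 76.94049835205078) onz [0.56351132 0.04713247 0.058     ] extent [0.0776 0.0776 0.0118]
pivot 140 mean3d [0.5783 0.1262 0.1218] ell ((249.31809997558594, 239.15835571289062), (11.838330268859863, 12.223710060119629), 50.47100067138672) onz [0.58074346 0.12412439 0.127     ] extent [0.0505 0.0392 0.0135]
stop 129 mean3d [ 0.5468 -0.0304  0.1251] ell ((329.912841796875, 255.4029083251953), (11.871665000915527, 12.08581256866455), 87.50569152832031) onz [ 0.54685552 -0.03040018  0.125     ] extent [0.0232 0.0231 0.009 ]
kn
[... 300 characters left out ...]
5.826314926147461, 54.960899353027344), 20.34998893737793) onz [0.55284733 0.1360966  0.112     ] extent [0.1823 0.1019 0.0242]
gasket ((292.16900634765625, 248.8966522216797), (30.13530731201172, 30.36172866821289), 27.049394607543945) [0.564888   0.04750153 0.058     ]
knob ((230.25001525878906, 276.25), (27.577163696289062, 12.727920532226562), 45.0) [array([0.52  , 0.1785, 0.166 ]), array([0.5362, 0.1619, 0.166 ]), array([0.5001, 0.126 , 0.166 ]), array([0.484 , 0.1425, 0.166 ])]
corner [0.6382 0.1327 0.012 ]
corner [ 0.5996 -0.0695  0.012 ]
corner [ 0.4893 -0.0462  0.012 ]
nip [0.619  0.0339 0.05  ]
neckend [0.4229 0.2076 0.112 ]
hook [0.4176 0.1867 0.112 ]
barend [0.445  0.1749 0.112 ]
```

Request:
{"fn": "carry_out", "kwargs": {"deltas": [[[0.16, 0.2, 0], 0.08, 1], [[0.32, 0.4, 0], 0.16, 1], [[0.48, 0.6, 0], 0.24, 1], [[0.64, 0.8, 0], 0.32, 1], [[0.64, 0.8, 0], 0.32, 1]]}}

```text
clock: 0.78
eef_pos: [0.4448, -0.353, 0.2268]
ee_rot: [-0.675, 0.206, -0.206, 0.677]
contact_force: [-0.8, -1.1, 0.4]
finger_gap: 0.0917
```

Request:
{"fn": "carry_out", "kwargs": {"deltas": [[[0.16, 0.23, 0], 0.12, 1], [[0.32, 0.465, 0], 0.247, 1], [[0.32, 0.465, 0], 0.247, 1], [[0.32, 0.465, 0], 0.247, 1]]}}

```text
clock: 1.27
eef_pos: [0.5213, -0.2416, 0.2265]
ee_rot: [-0.703, 0.076, -0.075, 0.703]
contact_force: [-0.8, -0.4, -0.7]
finger_gap: 0.0918
```

```bash
python3 - <<'E'
from h import *
from scipy.spatial.transform import Rotation as Ro
s=robot.get_state(); print(s['clock'],s['eef_pos'],Ro.from_quat(s['ee_rot']).as_matrix().round(3),s['contact_force'],s['moment'],s['joint_pos'])
prm=P('wrist'); im,D=cams.capture('wrist')
cv2.imwrite('pics/w1.png',im[...,::-1]); np.savez('w1.npz',im=im,D=D)
print(-prm[2].T@prm[3]-s['eef_pos'], prm[2][2])
print([proj('wrist',X,prm) for X in [(.5233,-.2404,.036),s['eef_pos']]])
E
```

```text
1.275 [ 0.52129405 -0.24164834  0.22645754] [[ 0.977 -0.001  0.212]
 [-0.212  0.     0.977]
 [-0.001 -1.    -0.   ]] [-0.8141393  -0.44206533 -0.66068888] [-0.08377026 -0.03672171  0.00866343] [ 0.55342156  0.37448575 -0.28894693  1.68003065  0.11703403  1.10457273
  0.01720119]
[0.01473541 0.06895501 0.15797643] [-0.05622124 -0.25864319 -0.96433546]
[(np.float64(308.4304290516164), np.float64(215.74346947918744)), (np.float64(306.61529611553135), np.float64(312.80935373198156))]
```

View pics/w1.png

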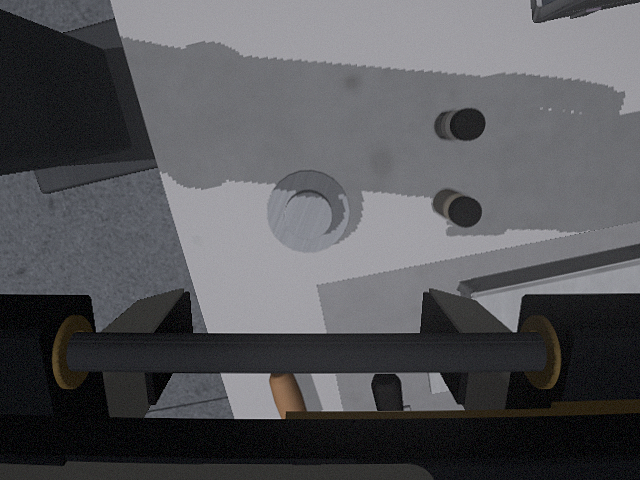

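```bash
python3 - <<'E'
from h import *
d=np.load('w1.npz'); D=d['D'];prm=P('wrist'); C=cloud('wrist',D,prm)
for lo,hi,z in [(.030,.042,.036),(.014,.042,.020)]:
    m=(abs(C[...,0]-.523)<.06)&(abs(C[...,1]+.24)<.05)&(C[...,2]>lo)&(C[...,2]<hi)&(D>0)
    c=max(cv2.findContours(m.astype(np.uint8),0,1)[0],key=cv2.contourArea); e=cv2.fitEllipse(c)
    print(C[m].mean(0),e,onz('wrist',*e[0],z,prm),np.ptp(C[m],axis=0))
E
```

```text
[ 0.52246129 -0.24136685  0.03604841] ((308.368896484375, 214.71743774414062), (47.281005859375, 47.496177673339844), 178.5001678466797) [ 0.5224876 -0.2413465  0.036    ] [0.03935438 0.0395162  0.00838105]
[ 0.52259811 -0.240106    0.02560542] ((308.14776611328125, 210.76010131835938), (81.34935760498047, 81.93312072753906), 122.10089874267578) [ 0.52244351 -0.24100879  0.02      ] [0.07113957 0.07183007 0.02400384]
```

Request:
{"fn": "carry_out", "kwargs": {"deltas": [[[0.005, 0, -0.2], 0, 1], [[0.005, 0, -0.4], 0, 1], [[0.005, 0, -0.6], 0, 1], [[0.005, 0, -0.7], 0, 1], [[0.005, 0, -0.76], 0, 1], [[0.005, 0, -0.76], 0, 1]]}}

```text
clock: 2.08
eef_pos: [0.5215, -0.2433, 0.0362]
ee_rot: [0.703, -0.077, 0.076, -0.703]
contact_force: [-0.2, 0.3, 0.4]
finger_gap: 0.0915
```

Request:
{"fn": "carry_out", "kwargs": {"deltas": [[[0.004, 0.008, -0.05], 0, 1], [[0.004, 0.008, -0.05], 0, 1], [[0.004, 0.008, -0.05], 0, 1]]}}

```text
clock: 2.45
eef_pos: [0.5238, -0.2399, 0.0247]
ee_rot: [0.703, -0.075, 0.076, -0.703]
contact_force: [-0.2, 1.5, -0.3]
finger_gap: 0.0919
```

Request:
{"fn": "carry_out", "kwargs": {"deltas": [[[0, 0, 0], 0, -1], [[0, 0, 0], 0, -1], [[0, 0, 0], 0, -1], [[0, 0, 0], 0, -1], [[0, 0, 0], 0, -1], [[0, 0, 0], 0, -1]], "squeeze": 35}}

```text
clock: 3.2
eef_pos: [0.5235, -0.2399, 0.0243]
ee_rot: [0.703, -0.075, 0.075, -0.703]
contact_force: [0.0, 1.0, 0.1]
finger_gap: 0.0383
```

Request:
{"fn": "carry_out", "kwargs": {"deltas": [[[0, 0, 0.15], 0, -1], [[0, 0, 0.35], 0, -1], [[0, 0, 0.55], 0, -1], [[0, 0, 0.65], 0, -1], [[0, 0, 0.65], 0, -1]]}}

```text
clock: 3.82
eef_pos: [0.5244, -0.2402, 0.1883]
ee_rot: [0.703, -0.074, 0.077, -0.703]
contact_force: [0.2, -0.3, -4.2]
finger_gap: 0.0382
```

```bash
python3 - <<'E'
from h import *
for n in ['top','scene']:
    d=np.load(n+'0.npz'); D=d['D'];prm=P(n); C=cloud(n,D,prm)
    m=(C[...,0]>.45)&(C[...,0]<.80)&(C[...,1]>-.15)&(C[...,1]<.32)&(C[...,2]>.09)&(D>0)
    H,xe,ye=np.histogram2d(C[m][:,0],C[m][:,1],bins=[np.arange(.45,.81,.025),np.arange(-.15,.33,.025)])
    Z=np.zeros_like(H)
    for p in C[m]:
        i=int((p[0]-.45)/.025);j=int((p[1]+.15)/.025)
        if i<Z.shape[0] and j<Z.shape[1]: Z[i,j]=max(Z[i,j],p[2])
    print(n,'cols y',ye.round(3)[:-1])
    for i in range(len(Z)): print(round(xe[i],3),(Z[i]*1000).astype(int))
s=robot.get_state(); print(s['eef_pos'],s['contact_force'],s['finger_gap'])
prm=P('wrist'); im,D=cams.capture('wrist'); cv2.imwrite('pics/w2.png',im[...,::-1]); np.savez('w2.npz',im=im,D=D)
C=cloud('wrist',D,prm)
m=(np.hypot(C[...,0]-s['eef_pos'][0],C[...,1]-s['eef_pos'][1])<.06)&(D>0)&(abs(C[...,2]-s['eef_pos'][2])<.03)
print(C[m][:,2].max() if m.any() else None)
E
```

```text
top cols y [-0.15  -0.125 -0.1   -0.075 -0.05  -0.025 -0.     0.025  0.05   0.075
  0.1    0.125  0.15   0.175  0.2    0.225  0.25   0.275  0.3  ]
0.45 [  0   0   0   0   0   0   0   0   0   0   0   0 116 116 111   0   0   0
   0]
0.475 [  0   0   0   0   0   0   0   0   0   0   0 168 168 116   0   0   0   0
   0]
0.5 [  0   0   0   0   0   0   0   0   0   0   0 168 169 168   0   0   0   0
   0]
0.525 [  0   0   0   0 128 126   0   0   0   0   0 116 164 164   0   0   0   0
   0]
0.55 [  0   0   0   0 128 128   0   0   0   0 126 125 114   0   0   0   0   0
   0]
0.575 [  0   0   0   0   0   0   0   0   0   0 128 126   0   0   0   0   0   0
   0]
0.6 [0 0 0 0 0 0 0 0 0 0 0 0 0 0 0 0 0 0 0]
0.625 [0 0 0 0 0 0 0 0 0 0 0 0 0 0 0 0 0 0 0]
0.65 [  0   0   0   0   0   0   0   0   0   0   0 192 204 204 202 315 324 234
 237]
0.675 [  0   0   0   0   0   0   0   0   0   0   0 190 204 205 309 325 324 404
 487]
0.7 [  0   0   0   0   0   0 144 141 152 147 149 149 195 196 191 322 324 403
 483]
0.725 [205 207 207 206 207 206 207 207 207 206 207 207   0   0   0   0   0 122
   0]
0.75 [206 206 206 20
[... 814 characters left out ...]
 0 0 0 0 0 0 0 0 0 0 0 0 0 0 0 0]
0.625 [0 0 0 0 0 0 0 0 0 0 0 0 0 0 0 0 0 0 0]
0.65 [  0   0   0   0   0   0   0   0   0   0   0 185 201 203 200 321 322 322
 236]
0.675 [  0   0   0   0   0   0   0   0   0   0   0   0 201 203 305 322 323 402
 483]
0.7 [  0   0 146 148 151 147 182 145 181 181 183 182   0 193 188   0 322 322
 462]
0.725 [199 205 205 205 206 205 205 206 205 205 205 205   0   0   0   0   0   0
   0]
0.75 [204 204 203 203 204 203 204 325 329 352 352 364 205   0   0   0   0   0
   0]
0.775 [204 203 204 420 420 420 420 420 420 420 420 420 420   0   0   0   0   0
   0]
[ 0.52440041 -0.24023013  0.18825475] [ 0.21956276 -0.3325194  -4.20065461] 0.03818061954248033
0.2182507813134312
```

View pics/w2.png

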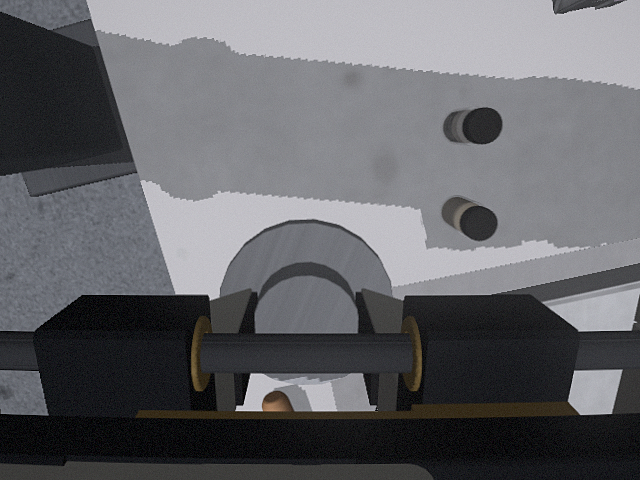

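```bash
python3 - <<'E'
from h import *
from scipy.optimize import least_squares
d=np.load('w2.npz'); D=d['D'];prm=P('wrist'); C=cloud('wrist',D,prm); e=np.array([0.5244,-.2402,.18825])
m=(np.hypot(C[...,0]-e[0],C[...,1]-e[1])<.045)&(abs(C[...,2]-.184)<.003)&(D>0)
print(m.sum(),np.median(C[m][:,2]))
m2=m.astype(np.uint8); c=max(cv2.findContours(m2,0,1)[0],key=cv2.contourArea)[:,0]
P3=np.array([onz('wrist',u,v,.184,prm) for u,v in c])
k=(c[:,1]<285)&(np.hypot(P3[:,0]-e[0],P3[:,1]-e[1])>.031); Q=P3[k]
r=least_squares(lambda q:np.hypot(Q[:,0]-q[0],Q[:,1]-q[1])-q[2],[e[0],e[1],.036],loss='soft_l1',f_scale=.0005)
print(len(Q),r.x, r.x[:2]-e[:2], np.abs(r.fun).mean())
r=least_squares(lambda q:np.hypot(Q[:,0]-q[0],Q[:,1]-q[1])-.036,[e[0],e[1]],loss='soft_l1',f_scale=.0005)
print(r.x-e[:2])
m=(np.hypot(C[...,0]-e[0],C[...,1]-e[1])<.045)&(abs(C[...,2]-.200)<.003)&(D>0)
print('boss',m.sum(),C[m].mean(0)-e, C[m].min(0)-e,C[m].max(0)-e)
E
```

```text
7963 0.18232573718628167
211 [ 0.52329987 -0.23863922  0.03480295] [-0.00110013  0.00156078] 0.00015638850823066332
[-0.0014283   0.00016785]
boss 5571 [0.0003395  0.00781866 0.01023327] [-0.03291435 -0.00631827  0.00875385] [0.03513031 0.02030581 0.01472581]
```

Request:
{"fn": "carry_out", "kwargs": {"deltas": [[[0.02, 0.2, 0], 0, -1], [[0.05, 0.42, 0], 0, -1], [[0.08, 0.64, 0], 0, -1], [[0.1, 0.8, 0], 0, -1], [[0.1, 0.88, 0], 0, -1], [[0.1, 0.88, 0], 0, -1]]}}

```text
clock: 4.62
eef_pos: [0.5473, -0.0179, 0.1847]
ee_rot: [-0.703, 0.075, -0.073, 0.703]
contact_force: [0.1, -0.5, -2.1]
finger_gap: 0.0384
```

```bash
python3 - <<'E'
from h import *
s=robot.get_state(); e=s['eef_pos'];print(e,s['contact_force'],s['finger_gap'],s['joint_pos'])
prm=P('wrist'); im,D=cams.capture('wrist'); cv2.imwrite('pics/w3.png',im[...,::-1]); np.savez('w3.npz',im=im,D=D)
C=cloud('wrist',D,prm)
m=(np.hypot(C[...,0]-.5639,C[...,1]-.0472)<.06)&(D>0)&(abs(C[...,2]-.058)<.006)
g=cv2.cvtColor(im,cv2.COLOR_RGB2GRAY); 
k=(m&(g<70)).astype(np.uint8); c=max(cv2.findContours(k,0,1)[0],key=cv2.contourArea); el=cv2.fitEllipse(c)
print(el,onz('wrist',*el[0],.058,prm),np.median(C[k>0][:,2]),k.sum())
for name,xy,z in [('piv',(.5807,.1243),.127),('stop',(.5469,-.0304),.125)]:
    m=(np.hypot(C[...,0]-xy[0],C[...,1]-xy[1])<.025)&(D>0)&(C[...,2]>z-.006)&(C[...,2]<z+.006)
    if m.sum()>50:
        c=max(cv2.findContours(m.astype(np.uint8),0,1)[0],key=cv2.contourArea); el=cv2.fitEllipse(c); print(name,m.sum(),el,onz('wrist',*el[0],z,prm),C[m].mean(0))
E
```

```text
[ 0.54729432 -0.01789215  0.18470433] [ 0.09640724 -0.53842097 -2.14402183] 0.03843797646862844 [ 0.20543755  0.38103616 -0.35837377  1.79203155  0.15422418  0.9993548
 -0.42330013]
((310.4039611816406, 133.04222106933594), (103.97657012939453, 106.34092712402344), 6.937714099884033) [0.56361983 0.04851196 0.058     ] 0.05721435487029382 3293
```

View pics/w3.png

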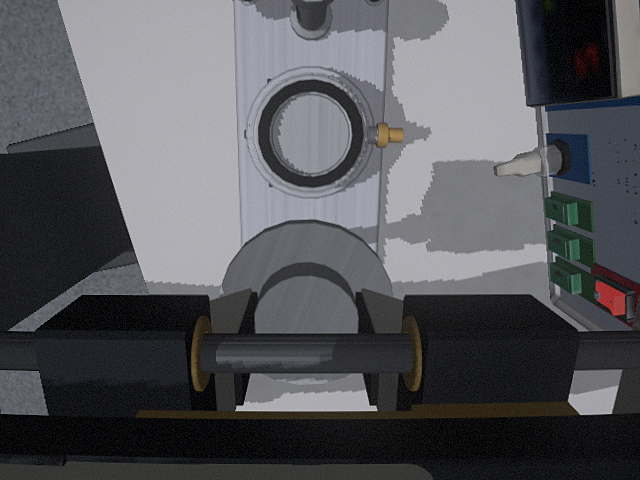

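Request:
{"fn": "carry_out", "kwargs": {"deltas": [[[0.035, 0.13, 0], 0, -1], [[0.07, 0.264, 0], 0, -1], [[0.07, 0.264, -0.1], 0, -1], [[0.07, 0.264, -0.25], 0, -1], [[0.07, 0.264, -0.38], 0, -1], [[0.07, 0.264, -0.38], 0, -1], [[0.07, 0.264, -0.38], 0, -1]]}}

```text
clock: 5.55
eef_pos: [0.5665, 0.0453, 0.0924]
ee_rot: [0.703, -0.076, 0.076, -0.703]
contact_force: [-0.2, 0.3, -1.5]
finger_gap: 0.0388
```

```bash
python3 - <<'E'
from h import *
s=robot.get_state(); e=s['eef_pos'];print(e,s['contact_force'],s['moment'],s['finger_gap'])
prm=P('scene'); im,D=cams.capture('scene'); cv2.imwrite('pics/s4.png',cv2.resize(im[180:360,190:390,::-1],None,fx=3,fy=3,interpolation=cv2.INTER_CUBIC))
im,D=cams.capture('wrist'); cv2.imwrite('pics/w4.png',im[...,::-1])
print(robot.get_state()['eef_pos'])
E
```

```text
[0.5665417  0.04527955 0.09237701] [-0.22905759  0.34510719 -1.51723965] [-0.03818664 -0.03969942 -0.02245134] 0.03875516419596554
[0.56706128 0.04580775 0.09313213]
```

View pics/s4.png

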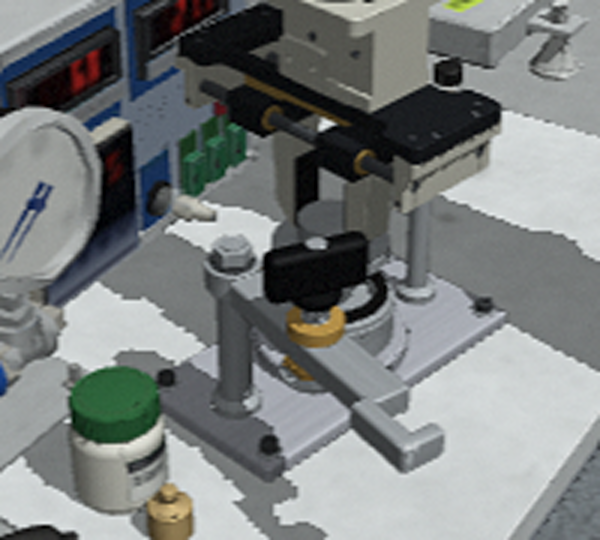

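View pics/w4.png

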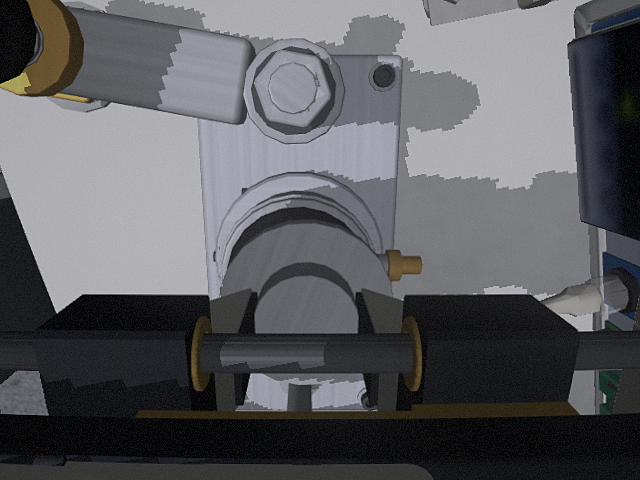

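Request:
{"fn": "carry_out", "kwargs": {"deltas": [[[-0.011, 0.01, 0], 0, -1], [[-0.011, 0.01, 0], 0, -1], [[-0.011, 0.01, 0], 0, -1], [[-0.011, 0.01, 0], 0, -1]]}}

```text
clock: 6.15
eef_pos: [0.5633, 0.0486, 0.0918]
ee_rot: [0.703, -0.075, 0.075, -0.703]
contact_force: [1.1, -0.3, -2.2]
finger_gap: 0.0384
```

```bash
python3 - <<'E'
from h import *
s=robot.get_state(); e=s['eef_pos'];print(e,s['contact_force'])
prm=P('wrist'); im,D=cams.capture('wrist'); cv2.imwrite('pics/w5.png',im[...,::-1]); np.savez('w5.npz',im=im,D=D)
print(robot.get_state()['eef_pos'])
C=cloud('wrist',D,prm)
th=np.radians(-12.3); xf=np.array([np.cos(th),np.sin(th)]); yf=np.array([-xf[1],xf[0]])
p0=np.array([.5638,.0475]); L=(C[...,:2]-p0)
a=L@xf;b=L@yf
m=(abs(C[...,2]-.012)<.004)&(D>0)
for bb in np.arange(.045,.1,.01):
    k=m&(abs(b-bb)<.003); 
    if k.sum()>20: print(round(bb,3),k.sum(),a[k].min(),a[k].max(),(a[k].min()+a[k].max())/2)
m=(np.hypot(a,b-.08)<.03)&(D>0)&(abs(C[...,2]-.125)<.006)
print('pivot',m.sum(),a[m].mean(),b[m].mean())
m=(C[...,2]>.04)&(C[...,2]<.06)&(np.hypot(a,b)<.045)&(b>0)&(D>0)
from scipy.optimize import least_squares
k=m&(C[...,2]>.044); print(k.sum(), np.histogram(C[k][:,2],bins=8))
# cover flange
ez=e[2]
m=(np.hypot(C[...,0]-e[0],C[...,1]-e[1])<.045)&(abs(C[...,2]-(ez-.0050))<.004)&(D>0)
c=max(cv2.findContours(m.astype(np.uint8),0,1)[0],key=cv2.contourArea)[:,0]
P3=np.array([onz('wrist',u,v,ez-.0045,prm) for u,v in c]); q=(c[:,1]<285)&(np.hypot(P3[:,0]-e[0],P3[:,1]-e[1])>.031);Q=P3[q]
r=least_squares(lambda q:np.hypot(Q[:,0]-q[0],Q[:,1]-q[1])-q[2],[e[0],e[1],.036],loss='soft_l1',f_scale=.0005); print('flange',r.x,len(Q),(r.x[:2]-p0)@xf,(r.x[:2]-p0)@yf)
E
```

```text
[0.56330986 0.04859752 0.09181908] [ 1.07201    -0.33824484 -2.22741929]
[0.56329084 0.0485816  0.09176671]
0.045 1726 -0.05574545715939723 0.05425175644744986 -0.0007468503559736848
0.055 2209 -0.0557758290020651 0.054208642478762975 -0.000783593261651061
0.065 1612 -0.05590814768732611 0.054404956514161947 -0.0007515955865820823
0.075 751 -0.05560460972741595 0.05441134563670673 -0.0005966320453546121
0.085 618 0.025903090935619235 0.054493015621941795 0.04019805327878052
0.095 448 0.024463842750220916 0.054024449030841554 0.03924414589053123
pivot 4408 -0.0007978637489486649 0.0806850941832051
2904 (array([ 32, 355, 433, 489, 917, 112, 377, 189]), array([0.04464704, 0.04646238, 0.04827773, 0.05009308, 0.05190842,
       0.05372377, 0.05553911, 0.05735446, 0.05916981]))
flange [0.56332019 0.05016375 0.03475453] 203 -0.0010362581864130239 0.002500394585384687
```

View pics/w5.png

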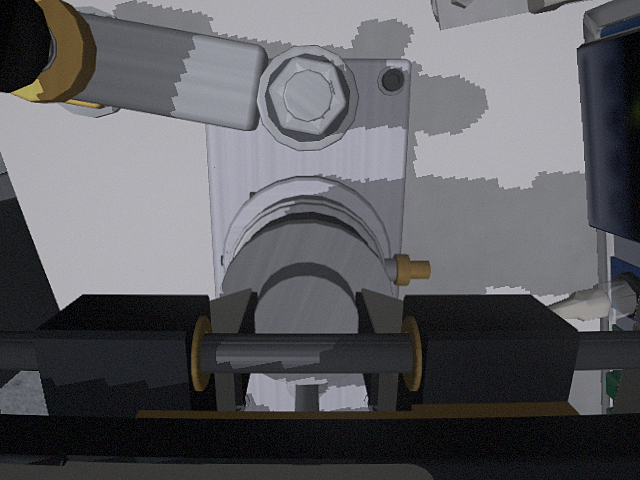

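Request:
{"fn": "carry_out", "kwargs": {"deltas": [[[0, -0.002, -0.03], 0, -1], [[0, -0.002, -0.05], 0, -1], [[0, -0.002, -0.063], 0, -1], [[0, -0.002, -0.063], 0, -1]]}}

```text
clock: 6.7
eef_pos: [0.563, 0.0481, 0.0756]
ee_rot: [0.703, -0.076, 0.075, -0.703]
contact_force: [0.1, 0.5, -2.3]
finger_gap: 0.0387
```

Request:
{"fn": "carry_out", "kwargs": {"deltas": [[[0, 0, -0.012], 0, -1], [[0, 0, -0.012], 0, -1]]}}

```text
clock: 6.95
eef_pos: [0.5632, 0.0481, 0.0729]
ee_rot: [0.703, -0.075, 0.075, -0.703]
contact_force: [-0.4, -0.4, -2.8]
finger_gap: 0.0383
```

Request:
{"fn": "carry_out", "kwargs": {"deltas": [[[0, 0, -0.008], 0, -1], [[0, 0, -0.008], 0, -1]]}}

```text
clock: 7.2
eef_pos: [0.5632, 0.048, 0.0709]
ee_rot: [0.703, -0.075, 0.075, -0.703]
contact_force: [0.5, 0.5, -2.9]
finger_gap: 0.0389
```

Request:
{"fn": "carry_out", "kwargs": {"deltas": [[[0, 0, -0.006], 0, -1], [[0, 0, -0.006], 0, -1]]}}

```text
clock: 7.45
eef_pos: [0.5634, 0.0481, 0.0696]
ee_rot: [-0.703, 0.075, -0.075, 0.703]
contact_force: [-0.2, 0.0, -2.0]
finger_gap: 0.0384
```

Request:
{"fn": "carry_out", "kwargs": {"deltas": [[[0, 0, 0], 0, 0.4], [[0, 0, 0], 0, 0.4], [[0, 0, 0], 0, 0.4], [[0, 0, 0.05], 0, 0.4], [[0, 0, 0.2], 0, 0.4], [[0, 0, 0.4], 0, 0.4], [[0, -0.1, 0.5], 0, 0.4], [[0, -0.25, 0.5], 0, 0.4], [[0, -0.25, 0.5], 0, 0.4]]}}

```text
clock: 8.57
eef_pos: [0.5634, -0.0182, 0.1956]
ee_rot: [0.704, -0.077, 0.078, -0.702]
contact_force: [-0.4, 0.8, 0.6]
finger_gap: 0.0644
```

```bash
python3 - <<'E'
from h import *
s=robot.get_state(); e=s['eef_pos'];print(e,s['contact_force'],s['joint_pos'])
prm=P('wrist'); im,D=cams.capture('wrist'); cv2.imwrite('pics/w6.png',im[...,::-1]); np.savez('w6.npz',im=im,D=D)
C=cloud('wrist',D,prm)
for nm,z in [('boss',.082),('flange',.0665)]:
    m=(np.hypot(C[...,0]-.5635,C[...,1]-.048)<.045)&(D>0)&(abs(C[...,2]-z)<.003)
    print(nm,m.sum(),np.median(C[m][:,2]))
    A=np.c_[C[m][:,:2]-[.5635,.048],np.ones(m.sum())]; print('plane',np.linalg.lstsq(A,C[m][:,2],rcond=None)[0])
    c=max(cv2.findContours(m.astype(np.uint8),0,1)[0],key=cv2.contourArea); el=cv2.fitEllipse(c); print(el,onz('wrist',*el[0],z,prm))
th=np.radians(-12.3); xf=np.array([np.cos(th),np.sin(th)]); yf=np.array([-xf[1],xf[0]])
p0=np.array([.5638,.0475]); a=(C[...,:2]-p0)@xf;b=(C[...,:2]-p0)@yf
m=(np.hypot(a,b-.08)<.03)&(D>0)&(abs(C[...,2]-.127)<.003); print('pivot',m.sum(),C[m].mean(0))
E
```

```text
[ 0.56341305 -0.01818964  0.19561945] [-0.40398984  0.75080167  0.61411095] [ 0.20015024  0.39225384 -0.35662054  1.74423796  0.15849957  1.0321326
 -0.43156918]
boss 3348 0.0812349302652886
plane [-0.00028844 -0.00521277  0.08123844]
((282.55828857421875, 138.45591735839844), (63.412254333496094, 65.63594818115234), 165.01026916503906) [0.56339024 0.04839096 0.082     ]
flange 6171 0.06528473313005935
plane [-0.00049058 -0.00137681  0.065287  ]
((283.43853759765625, 137.1578826904297), (107.57330322265625, 111.54335021972656), 167.2112274169922) [0.56329083 0.0489194  0.0665    ]
pivot 0 [nan nan nan]<stdin>:12: RuntimeWarning: Mean of empty slice.
  ret = um.true_divide(
```

View pics/w6.png

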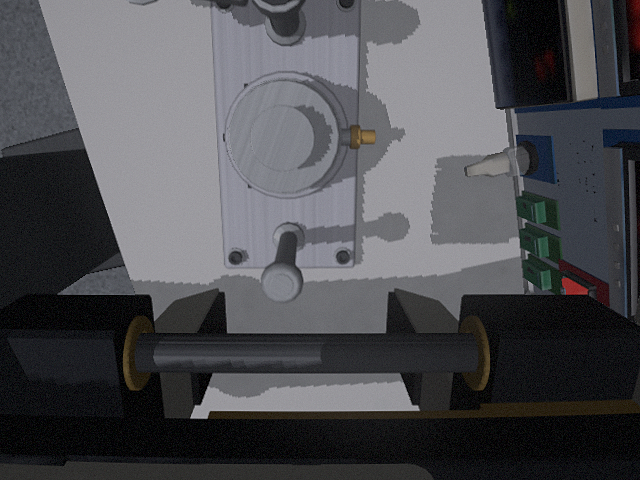

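```bash
python3 - <<'E'
from h import *
s=robot.get_state()
prm=P('top'); im,D=cams.capture('top'); np.savez('top1.npz',im=im,D=D); cv2.imwrite('pics/t7.png',cv2.resize(im[190:340,180:380,::-1],None,fx=4,fy=4,interpolation=cv2.INTER_CUBIC))
C=cloud('top',D,prm)
piv=np.array([.5807,.1241])
m=(D>0)&(C[...,2]>.10)&(C[...,2]<.120)&(C[...,0]<.60)&(C[...,1]>.09)&(C[...,1]<.25)
X=C[m]; phi=np.radians(157.7)
r=np.array([np.cos(phi),np.sin(phi)]); t=np.array([-r[1],r[0]])  # t = CCW (leading)
a=(X[:,:2]-piv)@r; b=(X[:,:2]-piv)@t
for lo in range(0,190,8):
    k=(a>lo/1e3)&(a<=(lo+8)/1e3)
    if k.sum(): print(lo,k.sum(),(b[k].min()*1e3).round(1),(b[k].max()*1e3).round(1))
m=(D>0)&(C[...,2]>.150)&(C[...,2]<.18)&(C[...,0]<.56)&(C[...,1]>.09)&(C[...,1]<.25)
X=C[m]; c=X[:,:2].mean(0); w,V=np.linalg.eigh(np.cov((X[:,:2]-c).T)); print('knob',c,X[:,2].max(),np.degrees(np.arctan2(V[1,1],V[0,1])),np.ptp((X[:,:2]-c)@V,axis=0))
c=c-piv; print(np.hypot(*c),np.degrees(np.arctan2(c[1],c[0])))
E
```

```text
0 23 -17.4 12.8
8 40 -14.7 11.7
16 56 -14.5 11.2
24 59 -15.2 10.9
32 58 -15.5 10.7
40 57 -14.7 10.7
48 59 -15.7 10.8
56 57 -15.4 10.5
64 29 -16.4 10.5
72 7 8.9 11.9
96 52 -16.1 9.9
104 59 -16.1 9.8
112 59 -16.4 9.7
120 59 -15.6 9.8
128 59 -16.4 9.3
136 70 -23.7 9.4
144 29 -22.7 6.4
152 28 -24.2 -12.0
160 30 -23.7 -11.6
168 58 -24.7 1.8
176 31 -22.9 1.2
knob [0.50735721 0.1557736 ] 0.17045376108168475 55.37182600058545 [0.01479762 0.05600594]
0.07988981520109242 156.64255749956524
```

View pics/t7.png

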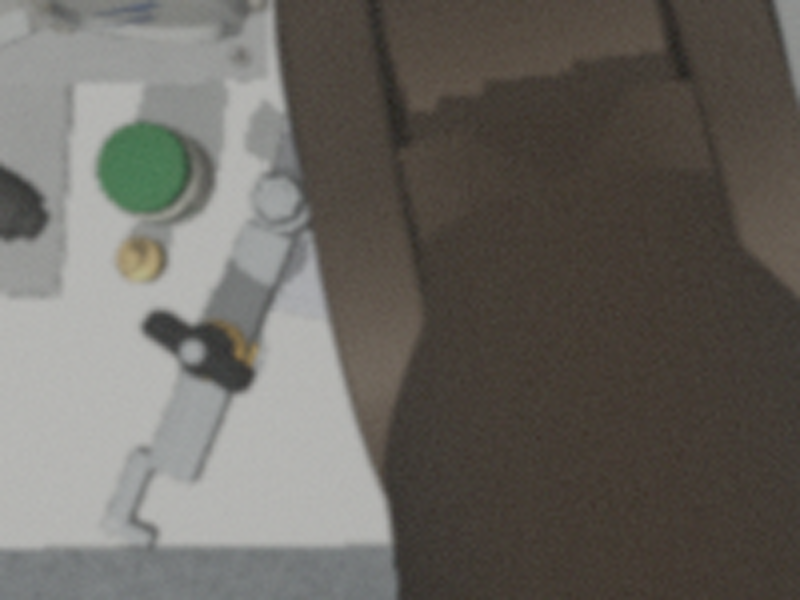

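Request:
{"fn": "carry_out", "kwargs": {"deltas": [[[-0.05, 0.05, 0.12], 0.05, -1], [[-0.15, 0.25, 0.14], 0.16, -1], [[-0.25, 0.45, 0.14], 0.27, -1], [[-0.35, 0.65, 0.14], 0.38, -1], [[-0.43, 0.85, 0.14], 0.48, -1], [[-0.43, 0.98, 0.14], 0.54, -1], [[-0.43, 0.98, 0.14], 0.54, -1], [[-0.43, 0.98, 0.14], 0.54, -1]], "squeeze": 10}}

```text
clock: 9.68
eef_pos: [0.4554, 0.2306, 0.2294]
ee_rot: [0.672, 0.22, -0.221, -0.672]
contact_force: [0.4, 0.2, -0.0]
finger_gap: 0.0004
```

```bash
python3 - <<'E'
from h import *
s=robot.get_state(); e=s['eef_pos'];print(e,s['contact_force'],s['moment'],s['joint_pos'],s['finger_gap'])
prm=P('wrist'); im,D=cams.capture('wrist'); cv2.imwrite('pics/w8.png',im[...,::-1]); np.savez('w8.npz',im=im,D=D)
E
```

```text
[0.45542377 0.23057409 0.22938674] [ 0.37462715  0.16267096 -0.01370961] [ 0.05309142 -0.17142494  0.00672931] [-0.06342794  0.32095071 -0.64828893  1.80357231  0.2166575   1.08935941
 -0.1536679 ] 0.00044772191499447883
```

View pics/w8.png

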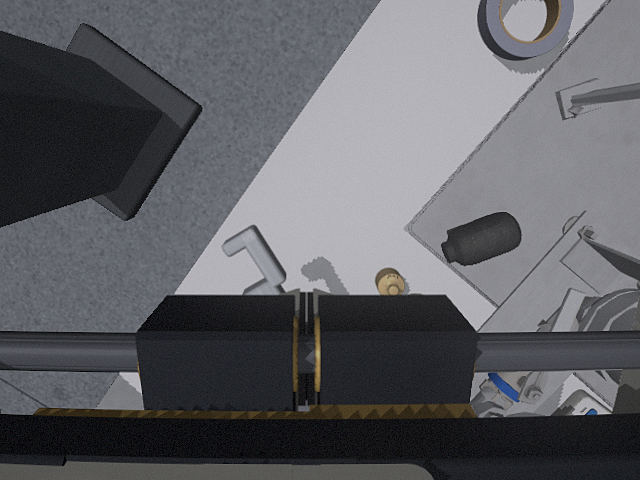

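```bash
python3 - <<'E'
from h import *
d=np.load('w8.npz');D=d['D'];prm=P('wrist');C=cloud('wrist',D,prm)
m=(D>0)&(C[...,2]>.10)&(C[...,2]<.125)&(C[...,0]<.5)&(C[...,1]>.12)&(C[...,1]<.25)
v,u=np.nonzero(m);print(m.sum(),u.min(),u.max(),v.min(),v.max(),np.median(C[m][:,2]))
piv=np.array([.5802,.1264]);phi=np.radians(156.7);r=np.array([np.cos(phi),np.sin(phi)]);t=np.array([-r[1],r[0]])
X=C[m][:,:2]-piv;a=X@r;b=X@t
for lo in range(130,190,5):
    k=(a>lo/1e3)&(a<=(lo+5)/1e3)
    if k.sum(): print(lo,k.sum(),(b[k].min()*1e3).round(1),(b[k].max()*1e3).round(1))
e=robot.get_state()['eef_pos'][:2]-piv; print('tcp',e@r,e@t)
E
```

```text
2071 222 307 225 332 0.11171149703828646
130 63 -12.0 -4.3
135 165 -19.6 3.1
140 384 -19.8 13.4
145 142 -20.0 -7.5
150 148 -19.7 -7.6
155 149 -19.7 -7.6
160 146 -19.6 -7.4
165 152 -19.8 -7.3
170 258 -19.6 6.3
175 306 -19.5 6.3
180 135 -18.7 5.0
tcp 0.15533301955218323 -0.04589731920493185
```

Request:
{"fn": "carry_out", "kwargs": {"deltas": [[[0.005, 0.014, -0.2], 0, -1], [[0.005, 0.014, -0.4], 0, -1], [[0.005, 0.014, -0.5], 0, -1], [[0.005, 0.014, -0.518], 0, -1], [[0.005, 0.014, -0.518], 0, -1], [[0.005, 0.014, -0.518], 0, -1]]}}

```text
clock: 10.48
eef_pos: [0.4579, 0.2344, 0.1013]
ee_rot: [-0.672, -0.221, 0.22, 0.672]
contact_force: [-0.4, -0.4, -0.0]
finger_gap: 0.0005
```

```bash
cat > arc.py <<'E'
from h import *
from scipy.spatial.transform import Rotation as Ro
import sys
s=robot.get_state(); e=s['eef_pos']; R=Ro.from_quat(s['ee_rot']).as_matrix(); jaw=np.degrees(np.arctan2(R[1,0],R[0,0]))
piv=np.array([.5802,.1264]); d=e[:2]-piv
rad=np.hypot(*d); az=np.degrees(np.arctan2(d[1],d[0]))%360
print('tcp',e,'jaw',jaw,'rad',rad,'az',az,'F',s['contact_force'],s['moment'],'q7',s['joint_pos'][6],'clk',s['clock'])
r0=.158
for k in map(float,sys.argv[1:]):
    # bar angle phi target -> tcp at r0 radial, b=-41
    ph=np.radians(k); r=np.array([np.cos(ph),np.sin(ph)]); t=np.array([-r[1],r[0]])
    p=piv+r0*r-.0412*t; print('phi',k,'shift',((p-e[:2])/.25).round(3),'turn',round((k-120-jaw)/90,3))
E
python3 arc.py 156.7 162 168 174 180 186 192 198 204 210
```

```text
tcp [0.45786901 0.23437208 0.10131115] jaw 36.33426172820429 rad 0.16316507809147476 az 138.56765275714199 F [-0.39529859 -0.42065065 -0.04857667] [ 0.06691579 -0.14416512 -0.01394735] q7 -0.2849086606093083 clk 10.475
phi 156.7 shift [-0.026 -0.031] turn 0.004
phi 162.0 shift [-0.061 -0.08 ] turn 0.063
phi 168.0 shift [-0.095 -0.139] turn 0.13
phi 174.0 shift [-0.122 -0.202] turn 0.196
phi 180.0 shift [-0.143 -0.267] turn 0.263
phi 186.0 shift [-0.156 -0.334] turn 0.33
phi 192.0 shift [-0.163 -0.402] turn 0.396
phi 198.0 shift [-0.163 -0.47 ] turn 0.463
phi 204.0 shift [-0.155 -0.538] turn 0.53
phi 210.0 shift [-0.14  -0.605] turn 0.596
```

Request:
{"fn": "carry_out", "kwargs": {"deltas": [[[-0.026, -0.031, 0], 0.0, -1], [[-0.045, -0.055, 0], 0.03, -1], [[-0.061, -0.08, 0], 0.063, -1], [[-0.08, -0.11, 0], 0.095, -1], [[-0.095, -0.139, 0], 0.13, -1], [[-0.122, -0.202, 0], 0.196, -1], [[-0.143, -0.267, 0], 0.263, -1], [[-0.156, -0.334, 0], 0.33, -1], [[-0.156, -0.334, 0], 0.33, -1]]}}

```text
clock: 11.6
eef_pos: [0.418, 0.1494, 0.1005]
ee_rot: [0.594, 0.385, -0.385, -0.593]
contact_force: [0.6, -0.7, -0.1]
finger_gap: 0.0005
```

```bash
python3 arc.py 186 192 198 204 210 216 222 228 234 240; python3 - <<'E'
from h import *
im,D=cams.capture('scene'); cv2.imwrite('pics/s9.png',cv2.resize(im[180:380,190:410,::-1],None,fx=3,fy=3,interpolation=cv2.INTER_CUBIC))
E
```

```text
tcp [0.417985   0.14936941 0.10048463] jaw 65.92539109370396 rad 0.16383315124994355 az 171.94058108740717 F [ 0.60583099 -0.67294361 -0.06778423] [ 0.07069433 -0.12224774  0.01388751] q7 0.27867882063167226 clk 11.6
phi 186.0 shift [0.003 0.006] turn 0.001
phi 192.0 shift [-0.004 -0.062] turn 0.067
phi 198.0 shift [-0.003 -0.13 ] turn 0.134
phi 204.0 shift [ 0.004 -0.198] turn 0.201
phi 210.0 shift [ 0.019 -0.265] turn 0.267
phi 216.0 shift [ 0.041 -0.33 ] turn 0.334
phi 222.0 shift [ 0.069 -0.392] turn 0.401
phi 228.0 shift [ 0.103 -0.451] turn 0.467
phi 234.0 shift [ 0.144 -0.506] turn 0.534
phi 240.0 shift [ 0.19  -0.557] turn 0.601
```

View pics/s9.png

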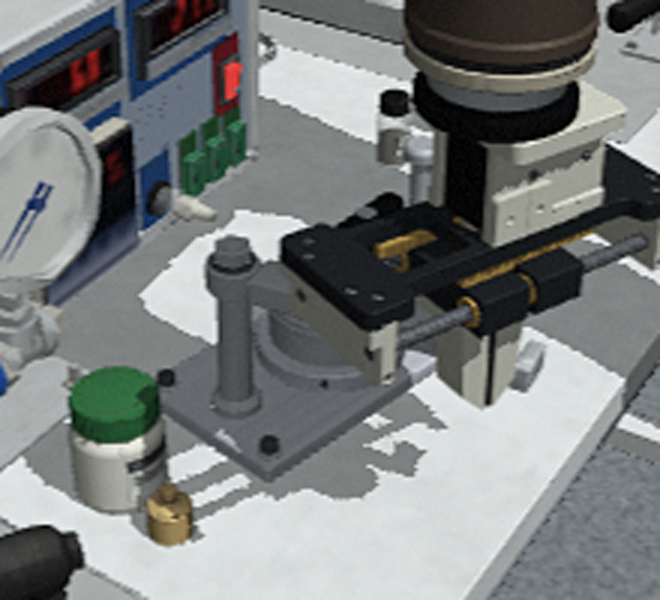

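Request:
{"fn": "carry_out", "kwargs": {"deltas": [[[-0.004, -0.062, 0], 0.067, -1], [[-0.003, -0.13, 0], 0.134, -1], [[0.004, -0.198, 0], 0.201, -1], [[0.019, -0.265, 0], 0.267, -1], [[0.041, -0.33, 0], 0.334, -1], [[0.069, -0.392, 0], 0.4, -1], [[0.103, -0.451, 0], 0.467, -1], [[0.144, -0.506, 0], 0.534, -1], [[0.19, -0.557, 0], 0.6, -1], [[0.19, -0.557, 0], 0.6, -1]]}}

```text
clock: 12.9
eef_pos: [0.4659, 0.0108, 0.0999]
ee_rot: [-0.354, -0.612, 0.612, 0.354]
contact_force: [-0.1, 1.1, 0.4]
finger_gap: 0.0006
```

```bash
python3 arc.py 240 244 248 252 254 256 257.6 259; python3 - <<'E'
from h import *
im,D=cams.capture('scene'); cv2.imwrite('pics/s10.png',cv2.resize(im[180:380,190:410,::-1],None,fx=3,fy=3,interpolation=cv2.INTER_CUBIC))
E
```

```text
tcp [0.4659471  0.01084027 0.09989145] jaw 119.90284718358676 rad 0.16250469804572182 az 225.3258085008711 F [-0.07426914  1.10417757  0.38166331] [ 0.16336541 -0.05739846 -0.01962598] q7 1.392171383048485 clk 12.9
phi 240.0 shift [-0.002 -0.003] turn 0.001
phi 244.0 shift [ 0.032 -0.034] turn 0.046
phi 248.0 shift [ 0.067 -0.062] turn 0.09
phi 252.0 shift [ 0.105 -0.088] turn 0.134
phi 254.0 shift [ 0.124 -0.1  ] turn 0.157
phi 256.0 shift [ 0.144 -0.111] turn 0.179
phi 257.6 shift [ 0.16 -0.12] turn 0.197
phi 259.0 shift [ 0.175 -0.127] turn 0.212
```

View pics/s10.png

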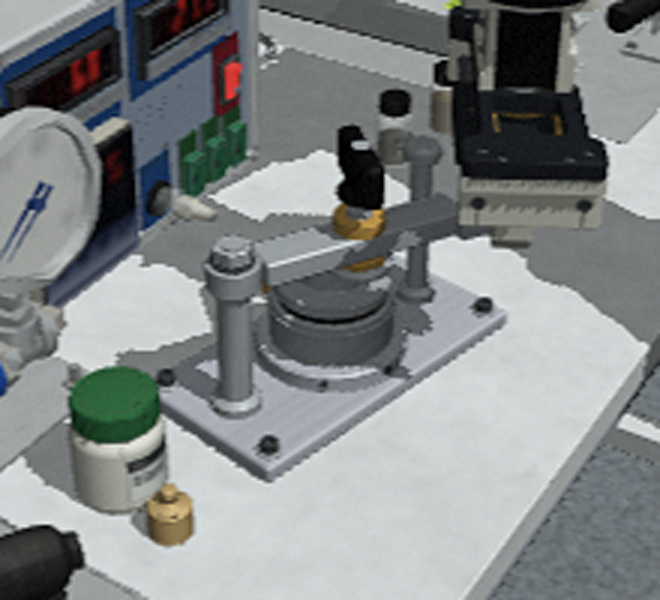

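Request:
{"fn": "carry_out", "kwargs": {"deltas": [[[0.032, -0.034, 0], 0.046, -1], [[0.067, -0.062, 0], 0.09, -1], [[0.105, -0.088, 0], 0.134, -1], [[0.124, -0.1, 0], 0.157, -1], [[0.124, -0.1, 0], 0.157, -1]]}}

```text
clock: 13.58
eef_pos: [0.4964, -0.0127, 0.1]
ee_rot: [0.275, 0.651, -0.651, -0.276]
contact_force: [-0.1, 0.1, 1.6]
finger_gap: 0.0007
```

```bash
python3 arc.py 254 256 257.6 259 260
```

```text
tcp [ 0.4964379  -0.01270259  0.09999897] jaw 134.12601584244732 rad 0.16237494105494257 az 238.94530609860598 F [-0.12554719  0.06091515  1.59289856] [ 0.24342746 -0.03677975  0.00498951] q7 1.6557213872142211 clk 13.575
phi 254.0 shift [ 0.002 -0.006] turn -0.001
phi 256.0 shift [ 0.022 -0.017] turn 0.021
phi 257.6 shift [ 0.038 -0.025] turn 0.039
phi 259.0 shift [ 0.053 -0.033] turn 0.054
phi 260.0 shift [ 0.063 -0.037] turn 0.065
```

Step in slowly, watching for the stop.

Request:
{"fn": "carry_out", "kwargs": {"deltas": [[[0.012, -0.01, 0], 0, -1], [[0.022, -0.017, 0], 0, -1], [[0.022, -0.017, 0], 0, -1]]}}

```text
clock: 13.95
eef_pos: [0.5022, -0.0178, 0.1001]
ee_rot: [0.275, 0.651, -0.651, -0.275]
contact_force: [-0.7, 2.4, 3.2]
finger_gap: 0.0004
```

Request:
{"fn": "carry_out", "kwargs": {"deltas": [[[0.008, -0.004, 0], 0, -1], [[0.016, -0.008, 0], 0, -1], [[0.016, -0.008, 0], 0, -1]]}}

```text
clock: 14.32
eef_pos: [0.5062, -0.02, 0.1]
ee_rot: [0.275, 0.651, -0.651, -0.275]
contact_force: [-1.6, 2.1, 2.2]
finger_gap: 0.0007
```

Request:
{"fn": "carry_out", "kwargs": {"deltas": [[[0.006, -0.002, 0], 0, -1], [[0.006, -0.002, 0], 0, -1]]}}

```text
clock: 14.58
eef_pos: [0.5076, -0.0206, 0.1]
ee_rot: [-0.275, -0.651, 0.651, 0.275]
contact_force: [-1.4, 1.4, 2.5]
finger_gap: 0.0004
```

Request:
{"fn": "carry_out", "kwargs": {"deltas": [[[0.006, -0.002, 0], 0, -1], [[0.006, -0.002, 0], 0, -1]]}}

```text
clock: 14.82
eef_pos: [0.5091, -0.021, 0.1]
ee_rot: [-0.275, -0.651, 0.651, 0.275]
contact_force: [-1.1, 1.7, 2.0]
finger_gap: 0.0005
```

```bash
python3 arc.py 257.6;python3 - <<'E'
from h import *
for n in ['top','scene']:
    im,D=cams.capture(n); np.savez(n+'11.npz',im=im,D=D)
    c=im[180:380,190:410] if n=='scene' else im[190:340,210:410]
    cv2.imwrite(f'pics/{n}11.png',cv2.resize(c[...,::-1],None,fx=3,fy=3,interpolation=cv2.INTER_CUBIC))
E
```

```text
tcp [ 0.50907166 -0.02102156  0.09997568] jaw 134.1932981783491 rad 0.1636837145072693 az 244.2434981088307 F [-1.14904766  1.68261969  2.00456334] [0.54099691 0.28405664 0.04605229] q7 1.6766134164393032 clk 14.825
phi 257.6 shift [-0.012  0.008] turn 0.038
```

View pics/scene11.png

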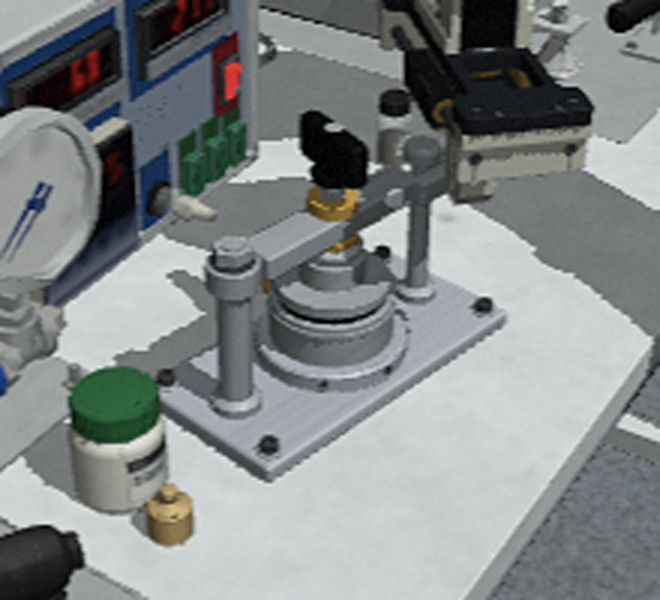

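View pics/top11.png

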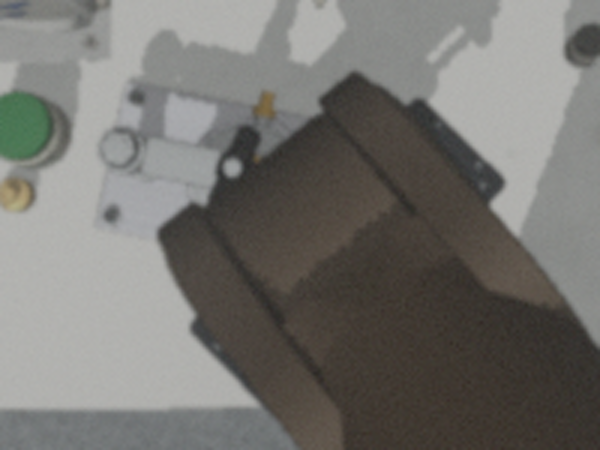

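```bash
python3 - <<'E'
from h import *
prm=P('top');d=np.load('top11.npz');D=d['D'];C=cloud('top',D,prm)
print('cap',onz('top',210+232/3,190+167/3,.169,prm), 'piv',onz('top',210+121/3,190+147/3,.127,prm))
p=onz('top',210+232/3,190+167/3,.169,prm)[:2]-np.array([.5807,.1241]); print(np.hypot(*p),np.degrees(np.arctan2(p[1],p[0]))%360)
m=(D>0)&(C[...,2]>.100)&(C[...,2]<.12)&(abs(C[...,0]-.573)<.04)&(C[...,1]>.055)&(C[...,1]<.118)
X=C[m][:,:2]; 
# edges of bar by slice
th=np.radians(257.6); r=np.array([np.cos(th),np.sin(th)]);t=np.array([-r[1],r[0]]);Y=X-np.array([.5807,.1241])
a=Y@r;b=Y@t
for lo in range(15,65,8):
    k=(a>lo/1e3)&(a<=(lo+8)/1e3)
    if k.sum(): print(lo,k.sum(),b[k].min().round(4),b[k].max().round(4),((b[k].min()+b[k].max())/2).round(4))
E
```

```text
cap [0.56386326 0.04678771 0.169     ] piv [0.58101309 0.12215562 0.127     ]
0.07912437139671892 257.714194975662
15 55 -0.0128 0.0128 0.0
23 55 -0.0129 0.0128 -0.0001
31 54 -0.0129 0.0131 0.0001
39 54 -0.0124 0.013 0.0003
47 53 -0.0128 0.0125 -0.0002
55 52 -0.0127 0.013 0.0001
63 2 0.0126 0.0129 0.0127
```

Request:
{"fn": "carry_out", "kwargs": {"deltas": [[[0.006, -0.002, 0], 0, -1], [[0.006, -0.002, 0], 0, -1]]}}

```text
clock: 15.18
eef_pos: [0.5096, -0.0211, 0.0998]
ee_rot: [-0.274, -0.651, 0.652, 0.276]
contact_force: [-5.5, 3.3, 4.7]
finger_gap: 0.0006
```

Request:
{"fn": "carry_out", "kwargs": {"deltas": [[[0.006, -0.002, 0], 0, -1], [[0.006, -0.002, 0], 0, -1]]}}

```text
clock: 15.42
eef_pos: [0.5099, -0.0211, 0.0996]
ee_rot: [-0.274, -0.651, 0.652, 0.276]
contact_force: [-10.0, 4.4, 6.4]
finger_gap: 0.0003
```

Request:
{"fn": "carry_out", "kwargs": {"deltas": [[[-0.05, 0.02, 0], 0, -1], [[-0.1, 0.03, 0], 0, -1], [[-0.1, 0.03, 0.2], 0, 0], [[-0.1, 0.03, 0.4], -0.1, 0], [[-0.1, 0.03, 0.56], -0.2, 0], [[-0.1, 0.05, 0.56], -0.3, 0], [[-0.1, 0.05, 0.56], -0.42, 0], [[-0.1, 0.05, 0.56], -0.53, 0], [[-0.1, 0.05, 0.56], -0.64, 0], [[-0.1, 0.05, 0.56], -0.754, 0], [[-0.1, 0.05, 0.56], -0.754, 0], [[-0.1, 0.05, 0.56], -0.754, 0]]}}

```text
clock: 16.92
eef_pos: [0.4867, -0.0096, 0.2399]
ee_rot: [0.591, 0.388, -0.388, -0.591]
contact_force: [-0.6, 0.2, 0.2]
finger_gap: 0.0461
```

```bash
python3 arc.py;python3 - <<'E'
from h import *
prm=P('wrist'); im,D=cams.capture('wrist'); np.savez('w12.npz',im=im,D=D); cv2.imwrite('pics/w12.png',im[...,::-1])
C=cloud('wrist',D,prm)
m=(D>0)&(C[...,2]>.160)&(C[...,2]<.18)&(np.hypot(C[...,0]-.5635,C[...,1]-.048)<.05)
X=C[m]; c=X[:,:2].mean(0); w,V=np.linalg.eigh(np.cov((X[:,:2]-c).T)); print('knob',m.sum(),c,np.median(X[:,2]),np.degrees(np.arctan2(V[1,1],V[0,1])),np.ptp((X[:,:2]-c)@V,axis=0))
E
```

```text
tcp [ 0.48673112 -0.00955126  0.23994946] jaw 66.56467906941414 rad 0.1649823473057616 az 235.49079373483062 F [-0.55391104  0.23924305  0.18539352] [ 0.06322646 -0.1643363  -0.02365989] q7 0.8031265842781132 clk 16.925
knob 123 [0.53826498 0.0582086 ] 0.16293347128697702 70.46107944194378 [0.00386607 0.01223897]
```

View pics/w12.png

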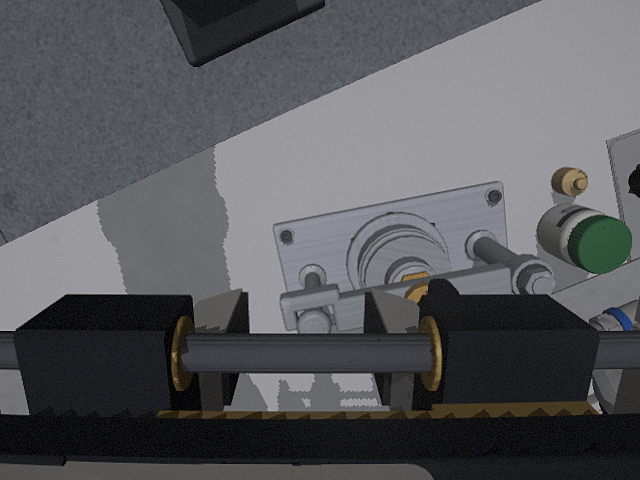

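Request:
{"fn": "carry_out", "kwargs": {"deltas": [[[0.2, 0.0, 0], 0, 0], [[0.4, 0.08, 0], 0, 0], [[0.53, 0.135, 0], 0, 0], [[0.53, 0.135, 0], 0, 0], [[0.53, 0.135, 0], 0, 0]]}}

```text
clock: 17.6
eef_pos: [0.6189, 0.0241, 0.2396]
ee_rot: [-0.591, -0.387, 0.388, 0.592]
contact_force: [-1.3, -1.0, 0.7]
finger_gap: 0.0458
```

```bash
python3 arc.py;python3 - <<'E'
from h import *
prm=P('wrist'); im,D=cams.capture('wrist'); np.savez('w13.npz',im=im,D=D); cv2.imwrite('pics/w13.png',im[...,::-1])
C=cloud('wrist',D,prm)
m=(D>0)&(C[...,2]>.155)&(C[...,2]<.18)&(np.hypot(C[...,0]-.5635,C[...,1]-.048)<.05)
X=C[m]; c=X[:,:2].mean(0); w,V=np.linalg.eigh(np.cov((X[:,:2]-c).T)); print('knob',m.sum(),c,np.median(X[:,2]),np.degrees(np.arctan2(V[1,1],V[0,1])),np.ptp((X[:,:2]-c)@V,axis=0))
print(np.percentile(X[:,2],[1,25,50,75,99]))
c=max(cv2.findContours(m.astype(np.uint8),0,1)[0],key=cv2.contourArea); r=cv2.minAreaRect(c); print(r,[onz('wrist',*q,.166,prm).round(4) for q in cv2.boxPoints(r)],onz('wrist',*r[0],.166,prm))
E
```

```text
tcp [0.6188635  0.02408932 0.2395781 ] jaw 66.4175063372805 rad 0.1093724955135928 az 290.70172362705347 F [-1.25285616 -1.00683053  0.6790515 ] [ 0.02837753 -0.14429351 -0.00510268] q7 0.6985140548701823 clk 17.6
knob 2596 [0.56285662 0.04853033] 0.16526303108389906 156.38864201242413 [0.01369699 0.0559981 ]
[0.16121085 0.16435851 0.16526303 0.16595108 0.16744957]
((307.5, 149.0), (106.0, 25.0), 90.0) [array([0.5357, 0.0536, 0.166 ]), array([0.5408, 0.0653, 0.166 ]), array([0.5913, 0.0437, 0.166 ]), array([0.5859, 0.0313, 0.166 ])] [0.56273134 0.04876548 0.166     ]
```

View pics/w13.png

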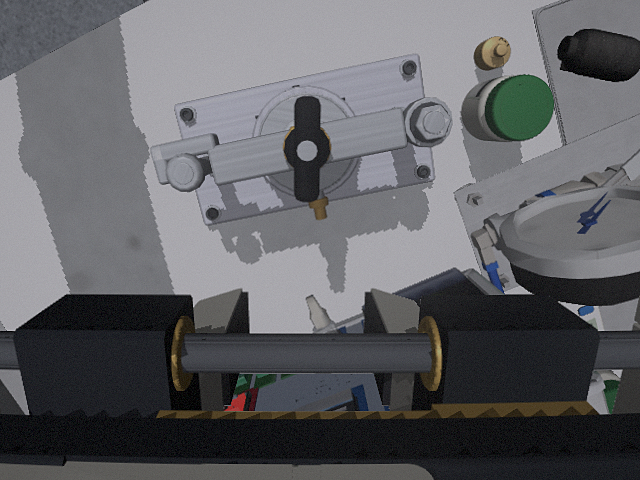

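Request:
{"fn": "carry_out", "kwargs": {"deltas": [[[-0.12, 0.05, 0], 0, 0], [[-0.224, 0.098, 0], 0, 0], [[-0.224, 0.098, -0.1], 0, 0], [[-0.224, 0.098, -0.218], 0, 0], [[-0.224, 0.098, -0.218], 0, 0], [[-0.224, 0.098, -0.218], 0, 0]]}}

```text
clock: 18.4
eef_pos: [0.5637, 0.0487, 0.1867]
ee_rot: [0.592, 0.387, -0.386, -0.592]
contact_force: [-1.1, -0.3, -0.3]
finger_gap: 0.0457
```

```bash
python3 arc.py
```

```text
tcp [0.56368601 0.04865229 0.1867111 ] jaw 66.32874014083387 rad 0.07948219103493875 az 258.00831887853633 F [-1.06088579 -0.31393214 -0.2636716 ] [ 0.08215415 -0.14193923  0.00495376] q7 0.6085122335278658 clk 18.4
```

Request:
{"fn": "carry_out", "kwargs": {"deltas": [[[-0.002, 0, -0.09], 0, 0], [[-0.002, 0, -0.172], 0, 0], [[-0.002, 0, -0.172], 0, 0], [[-0.002, 0, -0.172], 0, 0]]}}

```text
clock: 18.9
eef_pos: [0.5638, 0.0491, 0.144]
ee_rot: [0.592, 0.387, -0.386, -0.592]
contact_force: [-0.2, 0.9, 1.3]
finger_gap: 0.046
```

Request:
{"fn": "carry_out", "kwargs": {"deltas": [[[0, 0, 0], 0, -1], [[0, 0, 0], 0, -1], [[0, 0, 0], 0, -1], [[0, 0, 0], 0, -1], [[0, 0, 0], 0, -1]], "squeeze": 40}}

```text
clock: 19.52
eef_pos: [0.5631, 0.0489, 0.1426]
ee_rot: [0.592, 0.387, -0.387, -0.592]
contact_force: [-0.8, 0.1, 2.3]
finger_gap: 0.0136
```

```bash
python3 arc.py
```

```text
tcp [0.56308378 0.04892364 0.14260701] jaw 66.34184289292898 rad 0.07934450756278504 az 257.5422115709788 F [-0.76438066  0.14768128  2.33996218] [ 0.10021824 -0.10491376 -0.0740812 ] q7 0.5688635144517625 clk 19.525
```

```bash
cat > mz.py <<'E'
from h import *
from scipy.spatial.transform import Rotation as Ro
import time
M=[];F=[]
for i in range(4):
    s=robot.get_state(); M.append(s['moment']);F.append(s['contact_force']); cams.capture('wrist')
s=robot.get_state(); M.append(s['moment']);F.append(s['contact_force'])
R=Ro.from_quat(s['ee_rot']).as_matrix(); jaw=np.degrees(np.arctan2(R[1,0],R[0,0]))
M=np.array(M);F=np.array(F)
print('clk',s['clock'],'jaw',round(jaw,2),'Mz',M[:,2].mean().round(4),'+-',M[:,2].std().round(4),'F',F.mean(0).round(2),'eef',s['eef_pos'].round(4),'q7',s['joint_pos'][6].round(3),'gap',round(s['finger_gap'],4))
open('log.txt','a').write(f"{s['clock']} {jaw} {M[:,2].mean()} {F.mean(0)[2]}\n")
E
python3 mz.py
```

```text
clk 19.725 jaw 66.35 Mz -0.0381 +- 0.0314 F [-0.17  0.06  1.93] eef [0.5631 0.049  0.1426] q7 0.569 gap 0.0135
```

Request:
{"fn": "carry_out", "kwargs": {"deltas": [[[0, 0, 0], -0.06, -1], [[0, 0, -0.001], -0.11, -1], [[0, 0, -0.001], -0.11, -1]]}}

```text
clock: 20.1
eef_pos: [0.5631, 0.049, 0.1424]
ee_rot: [0.623, 0.335, -0.334, -0.623]
contact_force: [-0.3, 0.4, 2.3]
finger_gap: 0.014
```

```bash
python3 mz.py
```

```text
clk 20.3 jaw 56.51 Mz -0.0526 +- 0.0173 F [-0.03  0.64  2.79] eef [0.5631 0.049  0.1424] q7 0.421 gap 0.0135
```

Request:
{"fn": "carry_out", "kwargs": {"deltas": [[[0, 0, 0], -0.06, -1], [[0, 0, -0.001], -0.11, -1], [[0, 0, -0.001], -0.11, -1]]}}

```text
clock: 20.68
eef_pos: [0.5632, 0.0491, 0.1422]
ee_rot: [0.649, 0.28, -0.28, -0.649]
contact_force: [1.1, 1.9, 2.4]
finger_gap: 0.0138
```

```bash
python3 mz.py
```

```text
clk 20.875 jaw 46.63 Mz -0.0558 +- 0.0228 F [0.72 1.38 3.25] eef [0.5632 0.0491 0.1422] q7 0.272 gap 0.0138
```

Request:
{"fn": "carry_out", "kwargs": {"deltas": [[[0, 0, 0], -0.06, -1], [[0, 0, -0.001], -0.11, -1], [[0, 0, -0.001], -0.11, -1]]}}

```text
clock: 21.25
eef_pos: [0.5633, 0.0491, 0.1419]
ee_rot: [-0.671, -0.223, 0.222, 0.671]
contact_force: [1.9, 1.6, 3.5]
finger_gap: 0.0132
```

```bash
python3 mz.py
```

```text
clk 21.45 jaw 36.74 Mz -0.0534 +- 0.0282 F [1.35 1.65 4.27] eef [0.5632 0.0491 0.1419] q7 0.123 gap 0.0134
```

Request:
{"fn": "carry_out", "kwargs": {"deltas": [[[0.001, 0.001, 0.001], -0.06, -1], [[0.001, 0.001, 0.001], -0.11, -1], [[0.001, 0.001, 0.001], -0.11, -1]]}}

```text
clock: 21.82
eef_pos: [0.5633, 0.0491, 0.1417]
ee_rot: [-0.688, -0.164, 0.164, 0.688]
contact_force: [2.5, 2.6, 0.3]
finger_gap: 0.0139
```

```bash
python3 mz.py
```

```text
clk 22.025 jaw 26.83 Mz -0.0535 +- 0.0246 F [ 3.03  2.16 -0.86] eef [0.5633 0.0491 0.1418] q7 -0.026 gap 0.0137
```

Request:
{"fn": "carry_out", "kwargs": {"deltas": [[[0, 0, 0], -0.06, -1], [[0, 0, -0.001], -0.11, -1], [[0, 0, -0.001], -0.11, -1]]}}

```text
clock: 22.4
eef_pos: [0.5633, 0.0492, 0.1416]
ee_rot: [-0.699, -0.104, 0.104, 0.699]
contact_force: [4.8, 2.7, -3.7]
finger_gap: 0.0138
```

```bash
python3 mz.py
```

```text
clk 22.6 jaw 16.97 Mz -0.0451 +- 0.0178 F [ 4.54  2.77 -3.62] eef [0.5634 0.0491 0.1415] q7 -0.176 gap 0.0137
```

Request:
{"fn": "carry_out", "kwargs": {"deltas": [[[0, 0, 0], -0.06, -1], [[0, 0, -0.001], -0.11, -1], [[0, 0, -0.001], -0.11, -1]]}}

```text
clock: 22.98
eef_pos: [0.5634, 0.0492, 0.1414]
ee_rot: [-0.706, -0.043, 0.043, 0.706]
contact_force: [5.0, 3.2, -3.4]
finger_gap: 0.0137
```

```bash
python3 mz.py
```

```text
clk 23.175 jaw 7.07 Mz -0.0355 +- 0.0309 F [ 4.77  3.48 -3.54] eef [0.5634 0.0492 0.1413] q7 -0.326 gap 0.014
```

Request:
{"fn": "carry_out", "kwargs": {"deltas": [[[0.0015, 0.001, -0.001], 0, -1], [[0.0015, 0.001, -0.001], 0, -1]]}}

```text
clock: 23.42
eef_pos: [0.5636, 0.0492, 0.1413]
ee_rot: [0.706, 0.043, -0.043, -0.706]
contact_force: [1.4, 1.4, 0.5]
finger_gap: 0.0135
```

```bash
python3 mz.py; python3 -c "
from h import *
im,D=cams.capture('scene'); cv2.imwrite('pics/s14.png',cv2.resize(im[190:340,230:390,::-1],None,fx=4,fy=4,interpolation=cv2.INTER_CUBIC))
s=robot.get_state();print(s['joint_efforts'],s['moment'])"
```

```text
clk 23.625 jaw 6.96 Mz 0.0195 +- 0.0424 F [1.8  2.01 0.24] eef [0.5636 0.0492 0.1413] q7 -0.328 gap 0.0139
[ 8.98269340e-01 -6.12847352e+01 -6.27773836e+00 -2.52470559e+01
  1.74750038e-01  9.94512588e-01  7.13346410e-03] [ 0.42246901 -0.59267398  0.04395073]
```

View pics/s14.png

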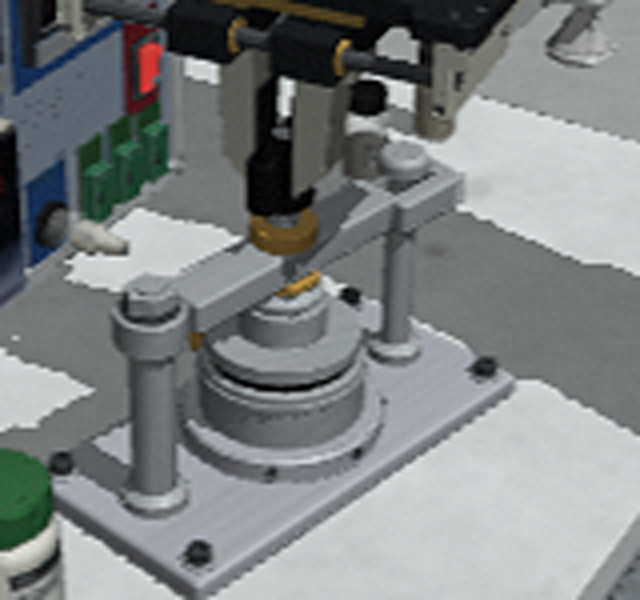

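```bash
sed -i "s/M=\[\];F=\[\]/M=[];F=[];E=[]/; s/s=robot.get_state(); M.append/s=robot.get_state(); E.append(s['joint_efforts'][6]); M.append/g; s/print('clk'/print('E7',np.mean(E).round(4),np.std(E).round(4),'clk'/" mz.py; python3 mz.py
```

```text
E7 0.0019 0.0033 clk 23.875 jaw 6.95 Mz 0.0161 +- 0.0178 F [1.66 1.68 1.43] eef [0.5636 0.0493 0.1413] q7 -0.328 gap 0.0136
```

Request:
{"fn": "carry_out", "kwargs": {"deltas": [[[0, 0, 0], -0.06, -1], [[0, 0, -0.001], -0.11, -1], [[0, 0, -0.001], -0.11, -1]]}}

```text
clock: 24.25
eef_pos: [0.5637, 0.0493, 0.1411]
ee_rot: [0.707, -0.018, 0.018, -0.707]
contact_force: [2.3, 0.8, 2.0]
finger_gap: 0.0138
```

```bash
python3 mz.py
```

```text
E7 -0.1782 0.2891 clk 24.45 jaw -2.89 Mz -0.0267 +- 0.046 F [1.77 1.22 2.28] eef [0.5637 0.0493 0.1411] q7 -0.478 gap 0.0137
```

Request:
{"fn": "carry_out", "kwargs": {"deltas": [[[0, 0, 0], -0.06, -1], [[0, 0, -0.001], -0.11, -1], [[0, 0, -0.001], -0.11, -1]]}}

```text
clock: 24.82
eef_pos: [0.5637, 0.0493, 0.1408]
ee_rot: [0.703, -0.079, 0.079, -0.703]
contact_force: [1.3, 0.3, 2.5]
finger_gap: 0.0142
```

```bash
python3 mz.py
```

```text
E7 -0.1705 0.2888 clk 25.025 jaw -12.78 Mz -0.0457 +- 0.032 F [2.21 0.71 2.88] eef [0.5638 0.0493 0.1408] q7 -0.628 gap 0.0137
```

```bash
sed -i "s/^print('E7',np.mean(E).round(4),np.std(E).round(4)/print('E7',np.round(E,3)/; s/range(4)/range(6)/" mz.py; sed -i "s/'Mz',M\[:,2\].mean/'Mzl',M[:,2].round(3),'Mz',M[:,2].mean/" mz.py; python3 mz.py
```

```text
E7 [0.062 0.057 0.047 0.038 0.03  0.024 0.019] clk 25.325 jaw -12.84 Mzl [-0.025 -0.048 -0.069  0.016 -0.001 -0.029  0.002] Mz -0.022 +- 0.0277 F [2.7  0.8  3.28] eef [0.5637 0.0493 0.1408] q7 -0.629 gap 0.0133
```

Request:
{"fn": "carry_out", "kwargs": {"deltas": [[[0, 0, 0], -0.06, -1], [[0, 0, -0.001], -0.11, -1], [[0, 0, -0.001], -0.11, -1]]}}

```text
clock: 25.7
eef_pos: [0.5638, 0.0493, 0.1406]
ee_rot: [0.693, -0.139, 0.14, -0.693]
contact_force: [3.7, -0.0, 3.0]
finger_gap: 0.0143
```

```bash
python3 mz.py
```

```text
E7 [-0.713 -0.243 -0.029  0.045  0.061  0.058  0.05 ] clk 26.0 jaw -22.72 Mzl [-0.019 -0.052 -0.019 -0.045 -0.05  -0.039 -0.001] Mz -0.032 +- 0.0179 F [ 3.16 -0.06  3.88] eef [0.5638 0.0493 0.1406] q7 -0.78 gap 0.0136
```

```bash
cat > e.py <<'E'
from h import *
from scipy.spatial.transform import Rotation as Ro
s=robot.get_state(); R=Ro.from_quat(s['ee_rot']).as_matrix(); jaw=np.degrees(np.arctan2(R[1,0],R[0,0]))
print('clk',s['clock'],'turned',round(66.35-jaw,2),'E7',s['joint_efforts'][6].round(4),'v7',s['joint_velocities'][6].round(4),'Mz',s['moment'][2].round(4),'F',s['contact_force'].round(2),'gap',round(s['finger_gap'],4))
E
echo
```

Request:
{"fn": "carry_out", "kwargs": {"deltas": [[[0, 0, 0], -0.033, -1], [[0, 0, 0], -0.066, -1], [[0, 0, -0.0005], -0.1, -1]]}}

```text
clock: 26.38
eef_pos: [0.5639, 0.0492, 0.1404]
ee_rot: [-0.68, 0.194, -0.194, 0.68]
contact_force: [3.7, 0.4, 3.7]
finger_gap: 0.0138
```

```bash
python3 e.py
```

```text
clk 26.375 turned 98.18 E7 0.7502 v7 -0.3742 Mz 0.0877 F [3.72 0.38 3.74] gap 0.0138
```

Request:
{"fn": "carry_out", "kwargs": {"deltas": [[[0, 0, 0], -0.033, -1], [[0, 0, 0], -0.066, -1], [[0, 0, -0.0007], -0.1, -1]]}}

```text
clock: 26.75
eef_pos: [0.5639, 0.0491, 0.1402]
ee_rot: [-0.663, 0.246, -0.247, 0.663]
contact_force: [3.6, -0.5, 2.8]
finger_gap: 0.0137
```

```bash
python3 e.py
```

```text
clk 26.75 turned 107.18 E7 0.7513 v7 -0.373 Mz 0.0067 F [ 3.55 -0.46  2.8 ] gap 0.0137
```

Request:
{"fn": "carry_out", "kwargs": {"deltas": [[[0, 0, 0], -0.033, -1], [[0, 0, 0], -0.066, -1], [[0, 0, -0.0007], -0.1, -1]]}}

```text
clock: 27.12
eef_pos: [0.564, 0.0491, 0.14]
ee_rot: [-0.641, 0.298, -0.298, 0.641]
contact_force: [3.8, 0.1, 3.7]
finger_gap: 0.0135
```

```bash
python3 e.py
```

```text
clk 27.125 turned 116.19 E7 0.7512 v7 -0.3699 Mz 0.0433 F [3.79 0.09 3.68] gap 0.0135
```

Request:
{"fn": "carry_out", "kwargs": {"deltas": [[[0.0008, 0, 0], -0.033, -1], [[0.0008, 0, 0], -0.066, -1], [[0.0008, 0, -0.0007], -0.1, -1]]}}

```text
clock: 27.5
eef_pos: [0.564, 0.049, 0.1398]
ee_rot: [0.616, -0.347, 0.347, -0.616]
contact_force: [4.3, -1.6, 3.8]
finger_gap: 0.0137
```

```bash
python3 e.py
```

```text
clk 27.5 turned 125.19 E7 0.752 v7 -0.3716 Mz 0.0571 F [ 4.3  -1.6   3.76] gap 0.0137
```

Request:
{"fn": "carry_out", "kwargs": {"deltas": [[[0, 0, 0], -0.033, -1], [[0, 0, 0], -0.066, -1], [[0, 0, -0.0008], -0.1, -1]]}}

```text
clock: 27.88
eef_pos: [0.5641, 0.049, 0.1396]
ee_rot: [0.587, -0.394, 0.395, -0.587]
contact_force: [3.9, -0.3, 4.0]
finger_gap: 0.0135
```

```bash
python3 e.py
```

```text
clk 27.875 turned 134.19 E7 0.7525 v7 -0.3737 Mz -0.0157 F [ 3.91 -0.34  4.02] gap 0.0135
```

Request:
{"fn": "carry_out", "kwargs": {"deltas": [[[0, 0, 0], -0.033, -1], [[0, 0, 0], -0.066, -1], [[0, 0, -0.0008], -0.1, -1]]}}

```text
clock: 28.25
eef_pos: [0.5641, 0.0489, 0.1394]
ee_rot: [0.554, -0.439, 0.44, -0.554]
contact_force: [3.2, -0.9, 2.8]
finger_gap: 0.0138
```

```bash
python3 e.py
```

```text
clk 28.25 turned 143.19 E7 0.7525 v7 -0.375 Mz 0.0183 F [ 3.17 -0.91  2.83] gap 0.0138
```

Request:
{"fn": "carry_out", "kwargs": {"deltas": [[[0, 0, 0], -0.033, -1], [[0, 0, 0], -0.066, -1], [[0, 0, -0.0008], -0.1, -1]]}}

```text
clock: 28.62
eef_pos: [0.5641, 0.0488, 0.1392]
ee_rot: [0.518, -0.481, 0.482, -0.518]
contact_force: [2.6, -1.0, 3.5]
finger_gap: 0.014
```

```bash
python3 e.py
```

```text
clk 28.625 turned 152.2 E7 0.7524 v7 -0.3709 Mz 0.0816 F [ 2.55 -1.05  3.49] gap 0.014
```

Request:
{"fn": "carry_out", "kwargs": {"deltas": [[[0, 0, 0], -0.033, -1], [[0, 0, 0], -0.066, -1], [[0, 0, -0.0008], -0.1, -1]]}}

```text
clock: 29.0
eef_pos: [0.5641, 0.0487, 0.139]
ee_rot: [0.478, -0.52, 0.521, -0.478]
contact_force: [4.0, -1.3, 3.6]
finger_gap: 0.0135
```

```bash
python3 e.py
```

```text
clk 29.0 turned 161.2 E7 0.7424 v7 -0.3726 Mz 0.0532 F [ 3.96 -1.33  3.57] gap 0.0135
```

Request:
{"fn": "carry_out", "kwargs": {"deltas": [[[0, 0, 0], -0.033, -1], [[0, 0, 0], -0.066, -1], [[0, 0, -0.0008], -0.1, -1]]}}

```text
clock: 29.38
eef_pos: [0.5641, 0.0486, 0.1388]
ee_rot: [0.436, -0.556, 0.557, -0.436]
contact_force: [3.2, -1.0, 3.7]
finger_gap: 0.0139
```

```bash
python3 e.py; python3 -c "
from h import *
im,D=cams.capture('scene'); cv2.imwrite('pics/s15.png',cv2.resize(im[210:310,240:350,::-1],None,fx=6,fy=6,interpolation=cv2.INTER_CUBIC))
print(robot.get_state()['joint_pos'])"
```

```text
clk 29.375 turned 170.21 E7 0.724 v7 -0.3711 Mz 0.087 F [ 3.17 -1.02  3.71] gap 0.0139
[-0.14416718  0.43050815 -0.04988467  1.82193031  0.02775983  0.88969519
 -2.0222436 ]
```

View pics/s15.png

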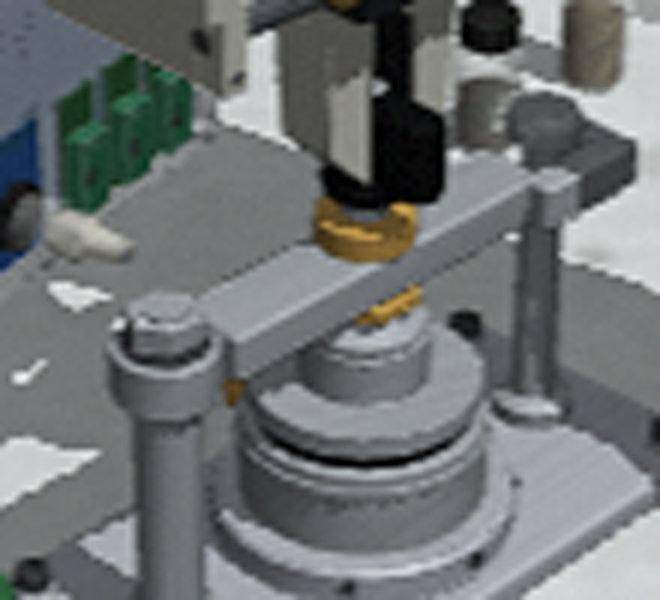

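Request:
{"fn": "carry_out", "kwargs": {"deltas": [[[0, 0, 0], -0.033, -1], [[0, 0, 0], -0.066, -1], [[0, 0, -0.0008], -0.1, -1]]}}

```text
clock: 29.8
eef_pos: [0.564, 0.0485, 0.1386]
ee_rot: [0.391, -0.589, 0.589, -0.391]
contact_force: [3.4, -2.7, 4.6]
finger_gap: 0.0135
```

```bash
python3 e.py
```

```text
clk 29.8 turned 179.16 E7 0.703 v7 -0.3732 Mz 0.0816 F [ 3.4  -2.71  4.62] gap 0.0135
```

Request:
{"fn": "carry_out", "kwargs": {"deltas": [[[0, 0, 0], -0.033, -1], [[0, 0, 0], -0.066, -1], [[0, 0, -0.0008], -0.1, -1]]}}

```text
clock: 30.18
eef_pos: [0.5639, 0.0484, 0.1384]
ee_rot: [0.344, -0.618, 0.618, -0.344]
contact_force: [3.2, -2.5, 5.1]
finger_gap: 0.0135
```

```bash
python3 e.py
```

```text
clk 30.175 turned 188.17 E7 0.679 v7 -0.3711 Mz 0.1038 F [ 3.18 -2.5   5.12] gap 0.0135
```

Request:
{"fn": "carry_out", "kwargs": {"deltas": [[[0, 0, 0], 0, -1], [[0, 0, 0], 0, -1], [[0, 0, 0], 0, -0.2], [[0, 0, 0], 0, -0.2], [[0, 0, 0], 0, -0.2], [[0, 0, 0.05], 0, -0.2], [[0, 0, 0.18], 0, -0.2], [[0, 0, 0.22], 0, -0.2], [[0, 0, 0.22], 0, -0.2]]}}

```text
clock: 31.3
eef_pos: [0.5643, 0.0495, 0.1943]
ee_rot: [0.344, -0.618, 0.618, -0.345]
contact_force: [-0.6, 0.2, -1.1]
finger_gap: 0.0366
```

```bash
python3 e.py; python3 -c "
from h import *
im,D=cams.capture('top'); np.savez('t16.npz',im=im,D=D)"
```

```text
clk 31.3 turned 188.11 E7 -0.0001 v7 0.0006 Mz 0.014 F [-0.63  0.21 -1.14] gap 0.0366
```

Request:
{"fn": "carry_out", "kwargs": {"deltas": [[[0, 0, 0], 0.12, -0.2], [[0, 0, 0], 0.24, -0.2], [[0, 0, 0], 0.36, -0.2], [[0, 0, 0], 0.48, -0.2], [[0, 0, 0], 0.6, -0.2], [[0, 0, 0], 0.72, -0.2], [[0, 0, 0], 0.84, -0.2], [[0, 0, 0], 0.96, -0.2], [[0, 0, 0], 1.0, -0.2], [[0, 0, 0], 1.0, -0.2]]}}

```text
clock: 32.6
eef_pos: [0.5632, 0.0492, 0.1923]
ee_rot: [0.68, -0.194, 0.193, -0.68]
contact_force: [-1.5, 0.8, 0.2]
finger_gap: 0.0367
```

Request:
{"fn": "carry_out", "kwargs": {"deltas": [[[0, 0, 0], 0.12, -0.2], [[0, 0, 0], 0.24, -0.2], [[0, 0, 0], 0.36, -0.2], [[0, 0, 0], 0.48, -0.2], [[0, 0, 0], 0.6, -0.2], [[0, 0, 0], 0.72, -0.2], [[0, 0, 0], 0.84, -0.2], [[0, 0, 0], 0.96, -0.2], [[0, 0, 0], 1.0, -0.2], [[0, 0, 0], 1.0, -0.2], [[0, 0, 0], 1.0, -0.2]]}}

```text
clock: 33.98
eef_pos: [0.5637, 0.0493, 0.1931]
ee_rot: [-0.618, -0.343, 0.343, 0.618]
contact_force: [-0.1, 0.0, 0.3]
finger_gap: 0.0368
```

```bash
python3 arc.py
```

```text
tcp [0.56365772 0.04930481 0.19310776] jaw 58.097465762077924 rad 0.07884995306609027 az 257.88969785501854 F [-0.07122468  0.03445487  0.27995169] [ 0.04889645 -0.19477991 -0.00533884] q7 0.5416380517134032 clk 33.975
```

Request:
{"fn": "carry_out", "kwargs": {"deltas": [[[0, -0.001, -0.1], 0, -0.2], [[0, -0.001, -0.19], 0, -0.2], [[0, -0.001, -0.218], 0, -0.2], [[0, -0.001, -0.218], 0, -0.2]]}}

```text
clock: 34.48
eef_pos: [0.5637, 0.0492, 0.1389]
ee_rot: [-0.618, -0.344, 0.344, 0.618]
contact_force: [-0.0, 0.3, -0.1]
finger_gap: 0.0364
```

Request:
{"fn": "carry_out", "kwargs": {"deltas": [[[0, 0, 0], 0, -1], [[0, 0, 0], 0, -1], [[0, 0, 0], 0, -1], [[0, 0, 0], 0, -1], [[0, 0, 0], 0, -1]], "squeeze": 40}}

```text
clock: 35.1
eef_pos: [0.564, 0.0487, 0.1395]
ee_rot: [0.618, 0.344, -0.344, -0.618]
contact_force: [-2.5, -1.4, 6.6]
finger_gap: 0.0138
```

```bash
python3 arc.py
```

```text
tcp [0.56395024 0.04870562 0.13949136] jaw 58.211893783606385 rad 0.0793755036677423 az 258.18688744006533 F [-2.53594433 -1.40210603  6.64850309] [-0.44466504  0.36994541 -0.03411539] q7 0.5005685495947274 clk 35.1
```

```bash
sed -i 's/66.35-jaw/66.35-jaw+180/' e.py
```

Request:
{"fn": "carry_out", "kwargs": {"deltas": [[[-0.0005, 0, 0], -0.033, -1], [[-0.0005, 0, 0], -0.066, -1], [[-0.0005, 0, 0], -0.1, -1]]}}

```text
clock: 35.48
eef_pos: [0.5639, 0.0487, 0.1393]
ee_rot: [0.643, 0.294, -0.294, -0.643]
contact_force: [-1.0, -1.5, 3.8]
finger_gap: 0.0137
```

```bash
python3 e.py
```

```text
clk 35.475 turned 197.22 E7 0.6439 v7 -0.3689 Mz 0.097 F [-1.01 -1.51  3.76] gap 0.0137
```

Request:
{"fn": "carry_out", "kwargs": {"deltas": [[[0, 0, 0], -0.033, -1], [[0, 0, 0], -0.066, -1], [[0, 0, -0.0005], -0.1, -1]]}}

```text
clock: 35.85
eef_pos: [0.5638, 0.0486, 0.1391]
ee_rot: [0.664, 0.243, -0.243, -0.664]
contact_force: [-1.0, -1.8, 3.2]
finger_gap: 0.0136
```

```bash
python3 e.py
```

```text
clk 35.85 turned 206.21 E7 0.6228 v7 -0.3701 Mz 0.1166 F [-0.98 -1.77  3.18] gap 0.0136
```

Request:
{"fn": "carry_out", "kwargs": {"deltas": [[[0, 0, 0], -0.033, -1], [[0, 0, 0], -0.066, -1], [[0, 0, -0.0008], -0.1, -1]]}}

```text
clock: 36.22
eef_pos: [0.5638, 0.0486, 0.1389]
ee_rot: [0.681, 0.19, -0.19, -0.681]
contact_force: [-1.3, -2.7, 4.7]
finger_gap: 0.0136
```

```bash
python3 e.py
```

```text
clk 36.225 turned 215.21 E7 0.6001 v7 -0.3676 Mz 0.2054 F [-1.25 -2.74  4.73] gap 0.0136
```

Request:
{"fn": "carry_out", "kwargs": {"deltas": [[[0, 0, 0], -0.033, -1], [[0, 0, 0], -0.066, -1], [[0, 0, -0.0008], -0.1, -1]]}}

```text
clock: 36.6
eef_pos: [0.5638, 0.0485, 0.1388]
ee_rot: [0.694, 0.136, -0.136, -0.694]
contact_force: [-2.7, -1.8, 4.8]
finger_gap: 0.0143
```

```bash
python3 e.py
```

```text
clk 36.6 turned 224.21 E7 0.5747 v7 -0.369 Mz 0.2071 F [-2.66 -1.78  4.76] gap 0.0143
```

Request:
{"fn": "carry_out", "kwargs": {"deltas": [[[0, 0, 0], -0.033, -1], [[0, 0, 0], -0.066, -1], [[0, 0, -0.0008], -0.1, -1]]}}

```text
clock: 36.98
eef_pos: [0.5637, 0.0486, 0.1386]
ee_rot: [0.703, 0.081, -0.081, -0.702]
contact_force: [-2.5, -2.6, 6.1]
finger_gap: 0.0138
```

```bash
python3 e.py
```

```text
clk 36.975 turned 233.21 E7 0.5493 v7 -0.3703 Mz 0.2319 F [-2.53 -2.62  6.09] gap 0.0138
```

Request:
{"fn": "carry_out", "kwargs": {"deltas": [[[0, 0, 0], -0.033, -1], [[0, 0, 0], -0.066, -1], [[0, 0, -0.0008], -0.1, -1]]}}

```text
clock: 37.35
eef_pos: [0.5637, 0.0485, 0.1384]
ee_rot: [0.707, 0.026, -0.025, -0.706]
contact_force: [-2.4, -2.2, 5.4]
finger_gap: 0.0138
```

```bash
python3 e.py
```

```text
clk 37.35 turned 242.21 E7 0.5255 v7 -0.372 Mz 0.245 F [-2.42 -2.16  5.41] gap 0.0138
```

Request:
{"fn": "carry_out", "kwargs": {"deltas": [[[0, 0, 0], -0.033, -1], [[0, 0, 0], -0.033, -1], [[0, 0, 0], -0.033, -1], [[0, 0, 0], -0.033, -1]]}}

```text
clock: 37.85
eef_pos: [0.5637, 0.0485, 0.1383]
ee_rot: [0.707, 0.008, -0.008, -0.707]
contact_force: [-1.7, -3.7, 5.6]
finger_gap: 0.0139
```

```bash
python3 mz.py; python3 e.py
```

```text
E7 [0.024 0.024 0.024 0.024 0.024 0.024 0.024] clk 38.15 jaw 1.32 Mzl [-0.029 -0.049 -0.009 -0.006 -0.002  0.005 -0.059] Mz -0.0213 +- 0.0228 F [-1.86 -2.89  5.71] eef [0.5637 0.0485 0.1383] q7 -0.362 gap 0.0137
clk 38.15 turned 245.03 E7 0.0245 v7 0.0005 Mz -0.059 F [-2.09 -2.46  5.98] gap 0.0137
```

Request:
{"fn": "carry_out", "kwargs": {"deltas": [[[0, 0, 0], 0, -0.2], [[0, 0, 0], 0, -0.2], [[0, 0, 0], 0, -0.2], [[0, 0, 0.05], 0, -0.2], [[0, 0, 0.2], 0, -0.2], [[-0.02, -0.1, 0.4], 0, -0.2], [[-0.05, -0.3, 0.45], 0, -0.2], [[-0.1, -0.5, 0.45], 0, -0.2], [[-0.1, -0.7, 0.45], 0, -0.2], [[-0.1, -0.9, 0.45], 0, -0.2], [[-0.1, -0.9, 0.45], 0, -0.2]]}}

```text
clock: 39.52
eef_pos: [0.538, -0.1811, 0.2511]
ee_rot: [0.708, 0.005, -0.005, -0.706]
contact_force: [0.1, 0.5, 0.5]
finger_gap: 0.0367
```

```bash
python3 - <<'E'
from h import *
prm=P('top'); im,D=cams.capture('top'); np.savez('t20.npz',im=im,D=D); C=cloud('top',D,prm)
cv2.imwrite('pics/t20.png',cv2.resize(im[195:330,195:460,::-1],None,fx=3,fy=3,interpolation=cv2.INTER_CUBIC))
im2,_=cams.capture('scene'); cv2.imwrite('pics/s20.png',cv2.resize(im2[190:370,170:410,::-1],None,fx=3,fy=3,interpolation=cv2.INTER_CUBIC))
piv=np.array([.5807,.1241]); th=np.radians(257.6); r=np.array([np.cos(th),np.sin(th)]);t=np.array([-r[1],r[0]])
Y=C[...,:2]-piv; a=Y@r;b=Y@t
for lo in list(range(15,60,10))+list(range(98,135,10)):
    k=(D>0)&(C[...,2]>.103)&(C[...,2]<.118)&(abs(b)<.03)&(a>lo/1e3)&(a<=(lo+10)/1e3)
    if k.sum()>5: print(lo,k.sum(),b[k].min().round(4),b[k].max().round(4),((b[k].min()+b[k].max())/2).round(4))
m=(D>0)&(C[...,2]>.150)&(C[...,2]<.18)&(np.hypot(C[...,0]-.5635,C[...,1]-.047)<.045)
X=C[m]; c=X[:,:2].mean(0); w,V=np.linalg.eigh(np.cov((X[:,:2]-c).T)); print('knob',c,np.median(X[:,2]),np.degrees(np.arctan2(V[1,1],V[0,1])),np.ptp((X[:,:2]-c)@V,axis=0))
C0=cloud('top',np.load('top0.npz')['D'],prm)
for n,xy,z,z0 in [('v1',(.654,-.1885),.056,.045),('v2',(.6424,-.2528),.056,.045),('jar',(.600,.2066),.067,.055),('w',(.559,.2187),.03,.016)]:
    for q,Dd in ((C0,1),(C,1)):
        m=(np.hypot(q[...,0]-xy[0],q[...,1]-xy[1])<.035)&(q[...,2]>z0)&(q[...,2]<z+.012); print(n,m.sum(),q[m].mean(0).round(4))
s=robot.get_state(); print(s['clock'],s['eef_pos'])
E
```

```text
15 67 -0.013 0.0129 -0.0001
25 67 -0.013 0.0129 -0.0
35 69 -0.013 0.013 0.0
45 28 -0.0128 0.0131 0.0002
55 27 -0.013 0.0129 -0.0
98 51 -0.0129 0.0128 -0.0001
108 68 -0.013 0.0125 -0.0002
118 68 -0.013 0.0126 -0.0002
128 73 -0.0186 0.0125 -0.0031
knob [0.56354756 0.04747877] 0.16055337115438195 91.66430129119797 [0.01410998 0.05395607]
v1 112 [ 0.6564 -0.193   0.0562]
v1 90 [ 0.655  -0.1911  0.0555]
v2 118 [ 0.646  -0.2598  0.056 ]
v2 42 [ 0.6436 -0.2552  0.0544]
jar 438 [0.6024 0.207  0.0668]
jar 440 [0.6025 0.2069 0.0668]
w 126 [0.5607 0.2184 0.0233]
w 124 [0.5608 0.2183 0.0234]
39.625 [ 0.53874444 -0.17587593  0.25110787]
```

View pics/t20.png

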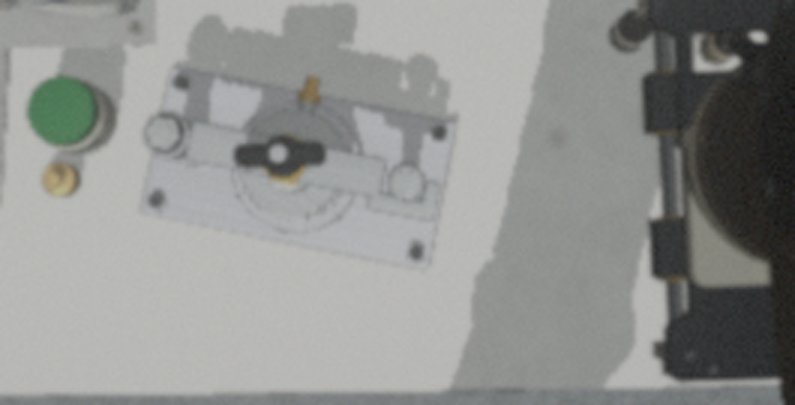

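View pics/s20.png

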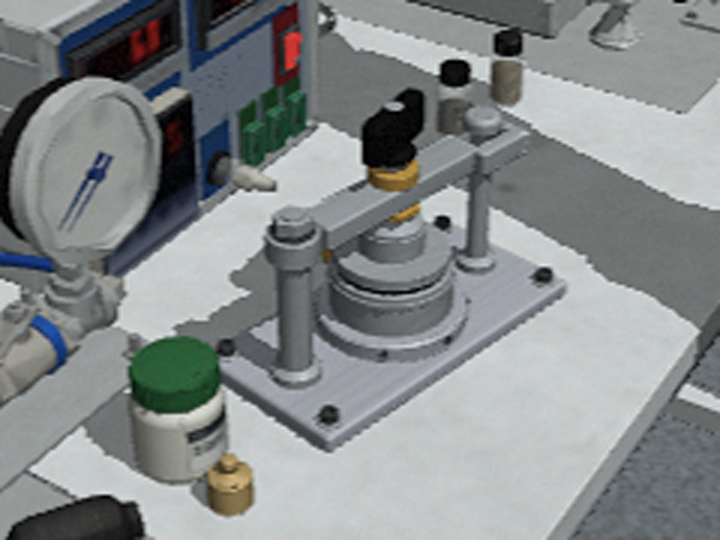

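```bash
python3 -c "
from h import *
print(robot.job_done()); s=robot.get_state(); print(s['clock'])"
```

```text
the job is handed in; nothing more can be done
None
the job is handed in; nothing more can be done
```

The pot is closed and the job is handed in at about 39.6 s of the 72 s allowed; no verdict was reported.

I set the cover on the pot with its spigot in the mouth. I then pushed the bar round until it met its stop, where the push rose to about 10 N and the arm stopped moving. Finally I turned the knob clockwise in two grips, about 245° in all.

**Cover:** after release it was level to within 0.006 rad. It sat within about 1 mm of the measured pot axis, with its origin about 73.5 mm above the bench.

**Bar:** in the last top view its edges are centred on the fixture axis to within about 0.3 mm, so it is against the stop. The hook is round the post.

**Tightening:** the joint-7 torque was flat up to about 152° and then fell steadily, which puts the touch at about 156° (0.43 turn). I stopped at 245°, about 89° past the touch. The last top view shows the knob at 91.7°, where 91.6° was expected.

**Bystanders:** the jar and weight show no shift. Both vials still stand in the scene view. In the last top view the gripper partly hides them, so their readings differ by about 2 mm for one and 5 mm for the other, and I could not measure them exactly.

**What disagreed:**
- The top and wrist cameras differed by 1 to 2 mm in y; I used the wrist camera.
- The wrist moment was too noisy to find the touch, and at rest its sign made no sense, so I relied on the joint-7 torque during slow turning.
- That torque rose about 0.15 N m per rad, a little above the stated 0.07 to 0.13. The foot force was not measured; I estimate about 20 N from the angle.

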